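# Pack soap bars with sprung tongs and slide the lid home

### The job

With the sprung tongs from the white stand, move every soap bar on the rolling tray into the well of the dark wooden case, each lying flat on the well's floor; the gripper itself must not touch the bars. Then stand the tongs upright in their stand again and slide the case's lid along the deck, without lifting it clear of the case, until it drops fully into its pocket over the bars. Leave the mortar and the dropper bottle where they are.

Things in the scene. Friction and masses are not known exactly. Their poses are not given: they have to be found in the camera images.
- bar1: One of up to four identical cream oval soap bars lying flat on the tray (some may be absent): straight sides and half-round ends, 60 mm long, 30 mm wide, 22 mm high, 50 g. Origin at its centre (11 mm above its underside); x along its length, y across the flat sides, z up.
- bar2: One of up to four identical cream oval soap bars lying flat on the tray (some may be absent): straight sides and half-round ends, 60 mm long, 30 mm wide, 22 mm high, 50 g. Origin at its centre (11 mm above its underside); x along its length, y across the flat sides, z up.
- bar3: One of up to four identical cream oval soap bars lying flat on the tray (some may be absent): straight sides and half-round ends, 60 mm long, 30 mm wide, 22 mm high, 50 g. Origin at its centre (11 mm above its underside); x along its length, y across the flat sides, z up.
- bar4: One of up to four identical cream oval soap bars lying flat on the tray (some may be absent): straight sides and half-round ends, 60 mm long, 30 mm wide, 22 mm high, 50 g. Origin at its centre (11 mm above its underside); x along its length, y across the flat sides, z up.
- tray: Flat wooden rolling tray, fixed, 250 mm (x) by 290 mm (y); floor 6 mm above the table, rim 12 mm high (6 mm above the floor) and 8 mm thick. Origin: centre of its underside.
- tongs: Steel sprung tongs, 90 g, standing on their own feet, 110 mm tall, alike both ways round. Origin midway between the feet at their undersides, z up to the head. Two legs (24 mm wide in x, 4 mm thick) hang from the head (24 by 36 mm, top at z 110), hinged at y = +-14, z 104.5, splayed to +y and -y. Each leg has a rubber grip pad (24 mm wide) outside at z 52 to 78, to squeeze along y.
- tongs_a (a joint): Closing angle of the tongs' +y leg, rad: 0 at rest (60 mm over the grip pads, 63 mm between the feet's inner faces), 0.07 half closed (54 mm over the pads, 47 mm between the feet), 0.16 with the feet parallel 30 mm apart, just a bar's width (47 mm over the pads); stop at 0.19.
- tongs_b (a joint): The same for the -y leg. The springs push back on the grip with about 6 N at 54 mm over the pads and 13 N at 47 mm, so tongs held at about 54 mm stay in the grip, open and ready to straddle a bar; 20 to 45 N of grip squeezes them shut on a bar.
- stand: White ceramic open box for the tongs, fixed, 56 mm (x) by 110 mm (y) by 22 mm high, walls 6 mm, inner floor 6 mm above the table. The tongs stand in its middle, y along its length. Origin: centre of its underside.
- case: Dark wooden packing case, fixed, 180 mm (x) by 320 mm (y). Its +y part (y -8 to 160) is a flat deck 36 mm high where the lid is parked. Its -y part is the pocket: 164 by 142 mm, 5 mm lower than the deck, a ledge 9 mm wide round the well. Walls beside the pocket are level with the deck; the wall at the -y end is 6 mm higher, as a stop. Origin: centre of its underside.
- well (a point): Centre of the cork floor of the case's well, 6 mm above the table; the open well is 146 mm (case x) by 124 mm (case y), 25 mm deep to the ledge, 30 mm to the deck; room for four bars, two by two, lengthwise along the case's x. Axes as the case's.
- pocket (a point): Centre of the pocket at the level of its ledge, 31 mm above the table. The lid's origin comes here when home. Axes as the case's.
- lid: Light wooden lid, loose, parked on the deck: plate 159 mm (x) by 137 mm (y) by 8 mm, 250 g. Origin: centre of the plate's underside. It slides towards the case's -y and drops 5 mm into the pocket, with 2.5 mm play on each side.
- handle (a point): Point on the lid's upright handle block, 34 mm above the lid's underside. The block stands in the lid's middle: 60 mm long (lid x), 16 mm thick (lid y), from 8 to 42 mm above the lid's underside.
- mortar: White ceramic mortar with pestle, 104 mm wide, 65 mm high: leave alone. Origin: centre of its underside.
- bottle: Amber glass dropper bottle, 38 mm wide, 115 mm tall: leave alone. Origin: centre of its underside.
There are look-alikes about, which are no part of the job. Leave any yellow look-alike of the bar4 alone.

How it is judged:
On the way, in this order (a step that is already met when the one before it is completed fails the run):
1. a bar is lifted off the tray in the squeezed tongs (((contact force between tongs and bar1 above 0.5 N and height (world z) of bar1 above 0.035 m) or (contact force between tongs and bar2 above 0.5 N and height (world z) of bar2 above 0.035 m) or (contact force between tongs and bar3 above 0.5 N and height (world z) of bar3 above 0.035 m) or (contact force between tongs and bar4 above 0.5 N and height (world z) of bar4 above 0.035 m))), for 0.2 s.
2. every bar lies flat in the well (x of bar1 in the frame of well between -0.062 and 0.062 m and y of bar1 in the frame of well between -0.054 and 0.054 m and z of each of bar1, bar2, bar3, bar4 in the frame of well below 0.0145 m and angle between the z axis of each of bar1, bar2, bar3, bar4 and the z axis of case, either way round below 0.15 rad and x of bar2 in the frame of well between -0.062 and 0.062 m and y of bar2 in the frame of well between -0.054 and 0.054 m and x of bar3 in the frame of well between -0.062 and 0.062 m and y of bar3 in the frame of well between -0.054 and 0.054 m and x of bar4 in the frame of well between -0.062 and 0.062 m and y of bar4 in the frame of well between -0.054 and 0.054 m), for 0.2 s.
3. the lid has dropped fully into its pocket (horizontal distance between lid and pocket below 0.006 m and z of lid in the frame of pocket below 0.0025 m and angle between the z axis of lid and the z axis of case, either way round below 0.02 rad and angle between the x axis of lid and the x axis of case, either way round below 0.1 rad and linear speed of lid below 0.02 m/s), for 0.2 s.
At the end, for the whole second after the job is handed in: Every bar present lies flat (within 0.15 rad) on the floor of the well; the lid is down on the pocket's ledge (within 2.5 mm in height, 0.02 rad of level, 6 mm of centred); the tongs stand upright (within 0.15 rad) on the stand's floor within 30 mm of its middle; lid and tongs at rest (all of step 2 and all of step 3 and horizontal distance between tongs and stand below 0.03 m and height (world z) of tongs below 0.012 m and angle between tongs's own z axis and vertical below 0.15 rad and linear speed of tongs below 0.02 m/s); the robot touches nothing.
It fails at once if the gripper's fingers or the arm touch a bar (contact force between any of the fingers, the arm and bar1 above 1 N or contact force between any of the fingers, the arm and bar2 above 1 N or contact force between any of the fingers, the arm and bar3 above 1 N or contact force between any of the fingers, the arm and bar4 above 1 N).
It fails at once if the lid is lifted clear of the case (more than 15 mm above the deck) (z of lid in the frame of case above 0.051 m).
It fails at once if the lid is knocked off the case (height (world z) of lid below 0.015 m).
It fails at once if the mortar or the dropper bottle is moved more than 30 mm (distance of any of mortar, bottle from where it was at the start of the episode above 0.03 m).
Of bar1, bar2, bar3, bar4 only 3 to 4 are there at a start; the rules pass over those that are not, and their reading is None.
At some moment in a run one of bar1, bar2, bar3, bar4 may be knocked a few centimetres aside while the robot is not near it.
It also fails if it takes over 210 s, if anything falls off the work surface, if the arm or the gripper's body presses on something with over 40 N, if the wrist force passes 120 N, or if a joint passes its speed limit or range.

### The arm

A 6-joint arm with a two-finger parallel gripper is mounted at the origin on the work surface. World frame = base frame: x ahead of the robot, y to its left, z up, the work surface at z = 0. Lengths are in m, angles in rad, forces in N, time in s.
With the tool pointing down it reaches from about 0.25 to 0.775 m from the base axis. Payload 4 kg.
Tool frame: the origin (TCP) lies midway between the tips of the shut fingers; the grasp point (between the pads) lies 19 mm behind it; y points along the fingers, z is the direction in which the jaws open and shut, and the axes are right-handed (so a half turn about y gives the same grasp; the last joint's range is limited). The gripper opens to 94 mm and grips with 3 to 60 N. Pads are 16 mm wide; open, the fingers measure 119 mm over their backs; the gripper's body (75 mm by 177 mm) begins 78 mm behind the grasp point.
Start: joints at [1.001, 0.087, 1.371, -0, 1.684, -0.103], TCP at [0.248, 0.491, 0.206] pointing down, gripper open.
Joint ranges: [-3.1, 3.1], [-0.76, 2.03], [0.27, 2.55], [-1.08, 4.22], [0.17, 2.65], [-2.57, 2.57]. Speed limits (rad/s): [2.79, 2.79, 3.14, 3.14, 3.14, 3.14].

### API

Orientations are given as a unit quaternion [x, y, z, w].
In Python, from plant import manip gives the robot as it stands.
- The arm moves only by the tool drive_tool, never from a script. Its argument "targets" is one flat list of numbers, 6 for each row, row after row: the shift along the world's x, y, z in cm, then the turn, a rotation vector about the world's x, y, z in degrees. A call has 1 to 12 rows; each row shifts and turns the pose as measured when the row begins; what a row does not reach is not made up. A row lasts 1/8 s, in which the tool goes at most 62.5 mm and 10.7 degrees, less where a joint would pass 70% of its speed; a pose out of reach is approached as far as the arm can. A call with a gripper value outside its range is refused whole. "grip" is the opening, from 0 (shut) to 1 (fully open), set as the call begins (left out, the last holds). The fingers move at their own pace and stop on an object; "force" is the grip in N (left out, the last holds). Time passes only in rows, so rows that do not move let the fingers close. It gives the time, the measured TCP pose, the force and the opening at its end, in the units of the state.
- manip.observe(): the state, without advancing time (a new reading comes with each control period).
- manip.read_camera(name): name is "side" or "top"; returns a dict with "pixels" (480x640x3 uint8, red, green, blue), "fx", "fy", "cx", "cy" (pixels), "R" (3x3) and "t" (3): a world point X has camera coordinates R X + t. Camera axes: x right, y down, z forward; pixel columns grow to the right and rows downward; lengths in m; the calibration is good to about 2 mm. A picture is of the moment at which its call begins. There is no depth.
- manip.hand_in(): hands the job in, once; it reports no verdict.
Trained networks look in the newest picture that a camera, given by its name, has taken for a name from the list of things; names that differ only in an ending like _2 or _b are one class to them, and where a whole thing is asked for, a point or a joint stands for the part that bears it (a point fixed in the world has none). Each returns a list of dicts, best first, with "p" (0 to 1); they miss things now and then, are a little off and sometimes report something else, mostly with a low value. They report only what shows in the picture. A call takes as long as a camera call. They do not tell look-alikes from the thing itself.
- manip.search_frame(name, camera): "bbox" ([left, top, right, bottom] in pixels, round what is visible of it).
- manip.spot_point(name, camera): "xy" ([column, row] in pixels: a listed point, or the origin of a listed thing).
The state is a dict: "time": time; "joints": joint angles; "joint_velocities": joint speeds; "joint_efforts": joint torques, N m; "tool_pos": TCP position; "ee_rot": TCP orientation; "force": force on the tool from outside, world axes, zero at the start; "wrist_torque": the same for the moment, N m; "opening": finger opening in m.
Only numpy, scipy, OpenCV 4.12 (cv2) and the standard library are available. Lean on these libraries where they do the work, as an engineer would, in place of code of your own. Each camera call takes 0.05 s, during which the arm holds its last target. There are 200 camera calls.

## Working session

There is one attempt and no reset: what is moved stays moved. The work goes in short steps, Python scripts to look and compute and a tool call to move; the robot and the scene stay as the last step left them, time stands still between calls to the robot, and variables do not carry over. Pictures are saved under pics/ and viewed, about 12 in all and at most 16, crops included, and the job is handed in when it is done.

Besides the shell and the picture viewer there is one more tool, called after "Call:" as name(argument=value, ...) on one line, values as JSON. drive_tool: Moves the arm, as the interface text tells. Its arguments: {"type":"object","properties":{"targets":{"type":"array"},"grip":{"type":"number"},"force":{"type":"number"}},"required":["targets"]}

```bash
ls; mkdir -p pics; cat > h.py <<'E'
import numpy as np, cv2
from plant import manip
from scipy.spatial.transform import Rotation as Rn
def cam(n,save=None):
    c=manip.read_camera(n)
    if save: cv2.imwrite('pics/'+save,c['pixels'][:,:,::-1])
    return c
def ray(c,xy,z):
    R=np.array(c['R']);t=np.array(c['t']).ravel()
    d=R.T@np.array([(xy[0]-c['cx'])/c['fx'],(xy[1]-c['cy'])/c['fy'],1]); o=-R.T@t
    return o+d*(z-o[2])/d[2]
def proj(c,X):
    p=np.array(c['R'])@np.array(X)+np.array(c['t']).ravel()
    return np.array([c['fx']*p[0]/p[2]+c['cx'],c['fy']*p[1]/p[2]+c['cy']])
E
python3 - <<'E'
from h import *
np.set_printoptions(precision=4,suppress=True)
s=manip.observe();print(s)
H=dict(bar1=.017,tongs=.006,tray=0,stand=0,case=0,well=.006,pocket=.031,lid=.036,handle=.07,mortar=0,bottle=0)
for n in ['top','side']:
    c=cam(n,n+'0.png'); print(n,'cam at',-np.array(c['R']).T@np.array(c['t']).ravel(), c['fx'])
    for k,z in H.items():
        for d in manip.spot_point(k,n)[:6]: print(k,round(d['p'],2),np.round(d['xy'],1),ray(c,d['xy'],z)[:2])
E
```

```text
pics
{'time': 0.0, 'joints': array([ 1.0009,  0.088 ,  1.3722, -0.0001,  1.6836, -0.1031]), 'joint_velocities': array([ 0.0001, -0.0004,  0.0013,  0.0004,  0.0009,  0.0006]), 'joint_efforts': array([  0.0001, -34.0183, -30.2425,   0.0718,   0.0331,  -0.0002]), 'tool_pos': array([0.2473, 0.4907, 0.2043]), 'ee_rot': array([ 0.6887, -0.1638,  0.1633, -0.6872]), 'force': array([-0.1322, -0.196 ,  0.2055]), 'wrist_torque': array([0.005 , 0.0072, 0.0346]), 'opening': 0.09398875199236217}
top cam at [0.467  0.1048 1.2251] 574.771118013791
bar1 0.91 [294.1 212.2] [0.6087 0.1599]
bar1 0.84 [248.9 347.6] [0.3246 0.2496]
bar1 0.75 [221.6 214.7] [0.6015 0.3127]
bar1 0.63 [364.5 248.7] [0.5332 0.0106]
bar1 0.58 [144.1 167.5] [0.7   0.479]
bar1 0.54 [282.9 286.3] [0.4524 0.181 ]
tongs 0.75 [255.4 252.2] [0.5237 0.2412]
tongs 0.58 [450.4 186.9] [ 0.6686 -0.1737]
tray 0.66 [255.7 252.1] [0.5242 0.2412]
stand 0.83 [445.6 185.6] [ 0.6723 -0.1647]
case 0.68 [468.4 268.5] [ 0.4944 -0.2129]
well 0.8 [505.2 265.9] [ 0.5007 -0.2898]
well 0.42 [510.9 266. ] [ 0.5006 -0.3019]
pocket 0.71 [510.1 262.8] [ 0.50
[... 243 characters left out ...]
4.7] [ 0.5034 -0.2928]
bottle 0.19 [286.  286.6] [0.4516 0.1755]
side cam at [-0.1314  1.1303  0.9609] 599.4754098617634
bar1 0.79 [244.1 296.9] [0.5976 0.3116]
bar1 0.75 [359.8 324.9] [0.3177 0.2487]
bar1 0.71 [279.9 262. ] [0.6034 0.1552]
bar1 0.64 [158.6 324.8] [0.7028 0.49  ]
tongs 0.71 [241.1 232.6] [0.7807 0.092 ]
tongs 0.45 [395.1 198.5] [ 0.4972 -0.2953]
tray 0.79 [285.7 295.3] [0.5284 0.2383]
case 0.61 [382.5 214.4] [ 0.4932 -0.2058]
well 0.8 [394.8 199.6] [ 0.4952 -0.2892]
pocket 0.95 [392.9 192.4] [ 0.5016 -0.2856]
lid 0.98 [374.5 217.9] [ 0.4806 -0.1282]
handle 0.59 [374.5 208.3] [ 0.4803 -0.1241]
mortar 0.82 [241.6 231.2] [0.7895 0.0793]
bottle 0.64 [214.5 268.5] [0.7443 0.2496]
```

View pics/top0.png

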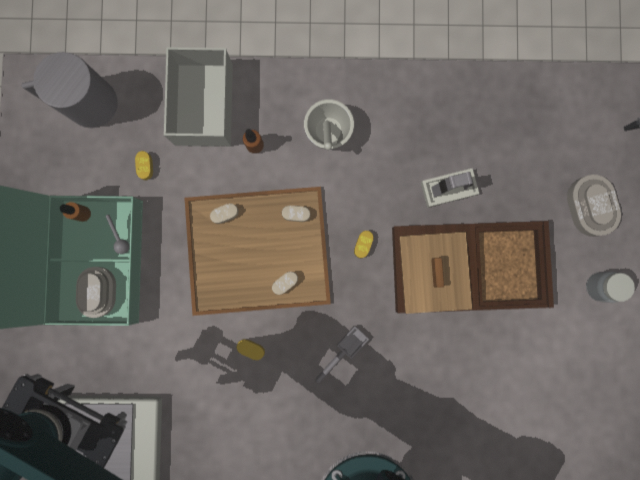

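View pics/side0.png

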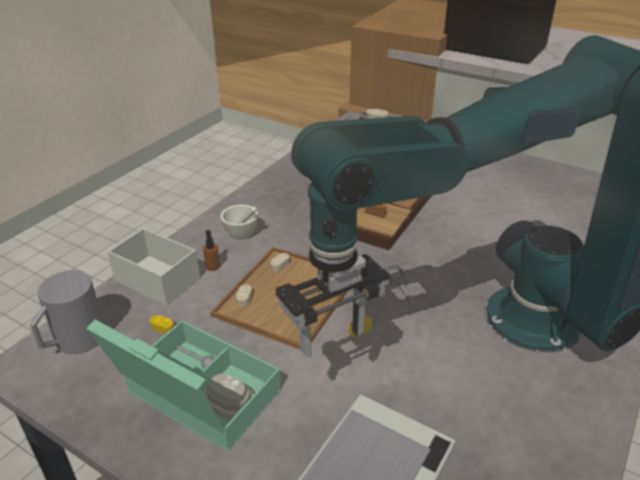

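The top view shows three cream bars on the tray at about (223,213), (295,213) and (286,283), with yellow look-alikes off the tray. The stand with the tongs is at (451,187), and the case has its lid on the left (deck) and its well at (510,265). The arm hides most of the work area in the side view. Next I'll measure yaws.

```bash
cat >> h.py <<'E'
def bars(c,reg=(180,185,335,315)):
    im=c['pixels'];hsv=cv2.cvtColor(im,cv2.COLOR_RGB2HSV)
    m=((hsv[:,:,1]<75)&(hsv[:,:,2]>125)).astype(np.uint8)
    M=np.zeros_like(m);l,t,r,b=reg;M[t:b,l:r]=m[t:b,l:r]
    n,lab,st,ce=cv2.connectedComponentsWithStats(M)
    out=[]
    for i in range(1,n):
        if st[i,4]<100: continue
        ys,xs=np.where(lab==i)
        P=np.array([ray(c,(x,y),.021)[:2] for x,y in zip(xs,ys)])
        w,v=np.linalg.eigh(np.cov(P.T));a=np.degrees(np.arctan2(v[1,1],v[0,1]))
        a=(a+90)%180-90
        out.append((ce[i],st[i,4],P.mean(0),a,4*np.sqrt(w)))
    return out
def jaw():
    s=manip.observe();R=Rn.from_quat(s['ee_rot']).as_matrix()
    return s,R
E
python3 - <<'E'
from h import *
np.set_printoptions(precision=4,suppress=True)
c=cam('top')
for b in bars(c): print(b)
s,R=jaw();print(R)
im=c['pixels'][:,:,::-1]
a=cv2.resize(im[160:215,415:490],None,fx=5,fy=5,interpolation=cv2.INTER_CUBIC)
b=cv2.resize(im[210:320,385:560],None,fx=4,fy=4,interpolation=cv2.INTER_CUBIC)
o=np.zeros((275+440,700,3),np.uint8);o[:275,:375]=a;o[275:,:]=b
o=cv2.resize(o,None,fx=.8,fy=.8);cv2.imwrite('pics/crop1.png',o)
E
```

```text
(array([198.7932, 189.8608]), np.int32(237), array([0.6531, 0.3612]), np.float64(-84.77588859549485), array([0.0261, 0.076 ]))
(array([323.1359, 190.3913]), np.int32(184), array([0.6553, 0.0991]), np.float64(72.09547724395722), array([0.0402, 0.095 ]))
(array([222.9409, 212.7124]), np.int32(372), array([0.6053, 0.3093]), np.float64(-65.90475988363482), array([0.0336, 0.0632]))
(array([295.2385, 212.9897]), np.int32(390), array([0.6066, 0.1573]), np.float64(85.79263408873896), array([0.0359, 0.0621]))
(array([185.2173, 294.2547]), np.int32(428), array([0.4337, 0.3838]), np.float64(4.0400282892116195), array([0.0252, 0.1076]))
(array([284.0637, 282.8223]), np.int32(377), array([0.4597, 0.1785]), np.float64(-50.001053041373325), array([0.0335, 0.063 ]))
(array([251.4472, 312.9593]), np.int32(123), array([0.3964, 0.2453]), np.float64(-87.65865354974443), array([0.0076, 0.1042]))
[[ 0.893   0.0001  0.45  ]
 [-0.45    0.0001  0.893 ]
 [ 0.     -1.      0.0001]]
```

View pics/crop1.png

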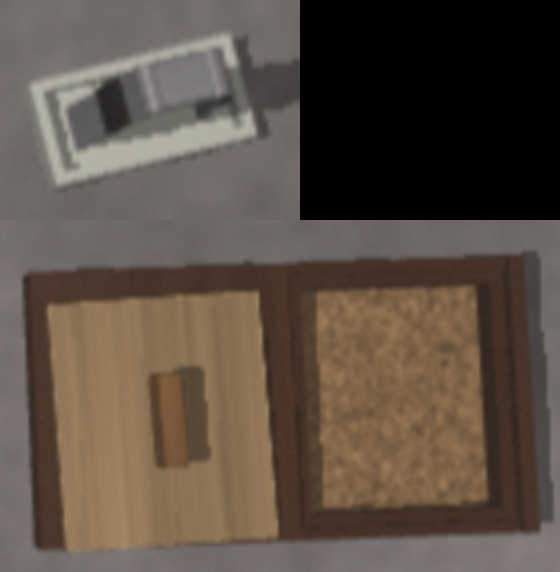

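The crop shows the tongs head inside the stand, at about (185,78) crop px. The lid lies on the left part of the case and the well is on the right, with clear corners to measure from.

```bash
python3 - <<'E'
from h import *
np.set_printoptions(precision=4,suppress=True)
c=cam('top')
A=lambda p:(p[0]/4+415,p[1]/4+160)
B=lambda p:(p[0]/3.2+385,(p[1]-220)/3.2+210)
def show(n,pts,f,z):
    P=np.array([ray(c,f(p),zz)[:2] for p,zz in zip(pts,z)])
    print(n,P.mean(0),[ (round(float(np.linalg.norm(P[(i+1)%4]-P[i])*1000),1), round(float(np.degrees(np.arctan2(*(P[(i+1)%4]-P[i])[::-1]))),1)) for i in range(4)])
show('stand',[(33,82),(235,33),(262,138),(57,187)],A,[.022]*4)
show('tongs',[(140,57),(222,48),(230,97),(150,110)],A,[.116]*4)
show('case',[(25,273),(525,255),(540,528),(38,548)],B,[.036,.042,.042,.036])
show('lid',[(48,305),(260,291),(277,538),(67,551)],B,[.044]*4)
show('handle',[(158,373),(184,371),(188,465),(163,467)],B,[.078]*4)
show('wellfloor',[(318,292),(476,287),(488,503),(322,507)],B,[.006]*4)
E
```

```text
stand [ 0.6648 -0.1728] [(110.8, -75.6), (57.6, -166.0), (112.0, 104.2), (57.2, 12.8)]
tongs [ 0.6653 -0.1701] [(40.5, -83.0), (24.4, -171.1), (39.7, 100.0), (26.5, 10.4)]
case [ 0.4981 -0.2124] [(324.1, -87.3), (176.2, -177.7), (322.2, 92.9), (177.7, 2.9)]
lid [ 0.484  -0.1346] [(137.4, -85.5), (158.8, -176.4), (134.9, 94.1), (158.0, 4.6)]
handle [ 0.4847 -0.1341] [(16.3, -84.9), (58.6, -177.7), (15.7, 95.2), (58.6, 3.0)]
wellfloor [ 0.5022 -0.3007] [(105.8, -87.5), (143.6, -177.6), (110.3, 92.0), (142.7, 0.6)]
```

Call:
drive_tool(targets=[3.5,-5,0.5,0,0,3,3.5,-5,0.5,0,0,3,3.5,-5,0.5,0,0,3,3.5,-5,0.5,0,0,3,3.5,-5,0,0,0,3,3.5,-5,0,0,0,3,3.5,-5,0,0,0,3,3.5,-5,0,0,0,3,3.5,-5,0,0,0,3,3.5,-5,0,0,0,3,3.5,-5,0,0,0,3,3.5,-5,0,0,0,3], grip=1, force=30)

```text
time: 2.8
tool_pos: [0.6736, -0.1218, 0.2275]
ee_rot: [-0.702, -0.071, 0.065, 0.705]
force: [0.4, 0.4, 0.6]
opening: 0.0938
```

```bash
cat >> h.py <<'E'
def to(x,y,z,yaw):
    s,R=jaw();p=s['tool_pos'];y0=np.degrees(np.arctan2(R[1,2],R[0,2]))
    R1=Rn.from_euler('z',yaw,degrees=True)*Rn.from_euler('y',90,degrees=True) # z->x
    # target: tool y=-Z, tool z=(cos,sin,0)
    zc=np.array([np.cos(np.radians(yaw)),np.sin(np.radians(yaw)),0]);yc=np.array([0,0,-1.]);xc=np.cross(yc,zc)
    D=np.stack([xc,yc,zc],1)@R.T
    print('t',round(s['time'],2),'jaw',round(y0,1),'open',round(s['opening']*1000,1),'p',np.round(p*1000,1),'d cm',np.round((np.array([x,y,z])-p)*100,2),'rot',np.round(np.degrees(Rn.from_matrix(D).as_rotvec()),1),'F',np.round(s['force'],1))
E
python3 - <<'E'
from h import *
np.set_printoptions(precision=4,suppress=True)
to(.665,-.171,.15,100)
c=cam('top')
for b in bars(c,(195,198,318,300)): print(b)
c=cam('side','side1.png')
for b in manip.spot_point('bar1','side')[:6]: print(b,ray(c,b['xy'],.017)[:2])
for b in manip.spot_point('tongs','side')[:6]: print(b,ray(c,b['xy'],.006)[:2])
E
```

```text
t 2.8 jaw 101.0 open 93.8 p [ 673.6 -121.8  227.5] d cm [-0.86 -4.92 -7.75] rot [-0.3  0.4 -1. ] F [0.4 0.4 0.6]
(array([222.9843, 212.8845]), np.int32(381), array([0.6049, 0.3092]), np.float64(-65.64778794942706), array([0.0346, 0.0628]))
(array([295.3696, 213.0456]), np.int32(395), array([0.6065, 0.157 ]), np.float64(85.13307904331774), array([0.0361, 0.0626]))
(array([284.272, 282.842]), np.int32(386), array([0.4596, 0.178 ]), np.float64(-50.66798039741602), array([0.0342, 0.0629]))
{'xy': [244.0, 296.8], 'p': 0.82} [0.5981 0.3114]
{'xy': [162.3, 326.8], 'p': 0.79} [0.6911 0.4902]
{'xy': [357.8, 324.7], 'p': 0.77} [0.3218 0.2506]
{'xy': [327.5, 245.5], 'p': 0.65} [0.5371 0.0295]
{'xy': [277.6, 263.0], 'p': 0.58} [0.606  0.1618]
{'xy': [324.0, 284.3], 'p': 0.52} [0.4606 0.1708]
{'xy': [324.3, 202.3], 'p': 0.56} [ 0.6672 -0.1646]
```

View pics/side1.png

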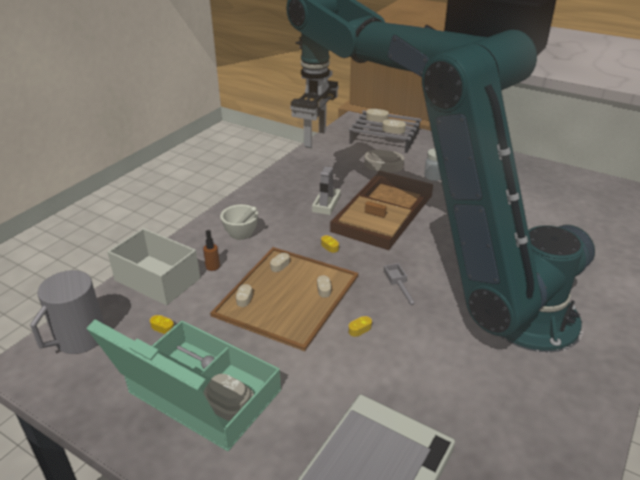

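The side view is now clear: the tongs stand upright in the stand at (326,185). The three bars and the case also show, matching the top view.

Call:
drive_tool(targets=[-0.9,-4.7,0,0,0,-1,0,0,0,0,0,0,0,0,-2.5,0,0,0,0,0,-2.5,0,0,0,0,0,-2.5,0,0,0,0,0,-2.5,0,0,0])

```text
time: 3.75
tool_pos: [0.664, -0.1561, 0.1346]
ee_rot: [-0.703, -0.072, 0.058, 0.706]
force: [-0.5, -0.2, 0.1]
opening: 0.0943
```

```bash
python3 - <<'E'
from h import *
to(.665,-.169,.052,100)
cam('side'); c=cam('side');im=c['pixels'][110:230,260:400,::-1]
cv2.imwrite('pics/side2.png',cv2.resize(im,None,fx=5,fy=5,interpolation=cv2.INTER_CUBIC))
E
```

```text
t 3.75 jaw 100.5 open 94.3 p [ 664.  -156.1  134.6] d cm [ 0.1  -1.29 -8.26] rot [-0.3  1.1 -0.5] F [-0.5 -0.2  0.1]
```

View pics/side2.png

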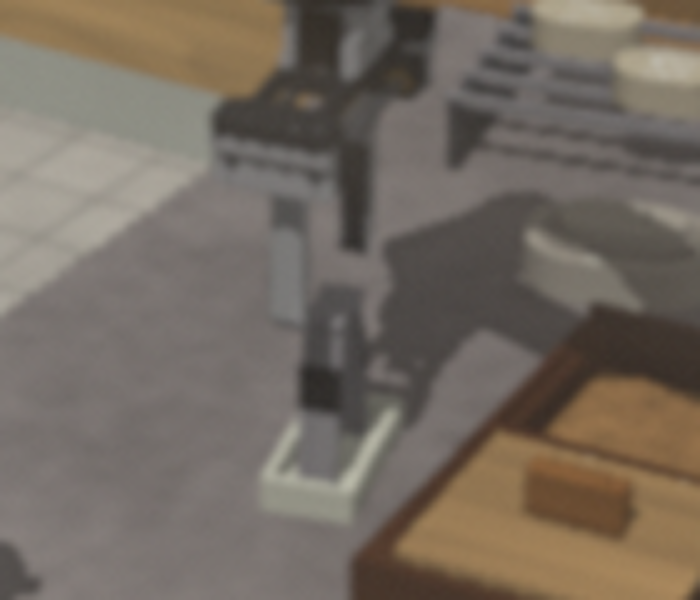

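The crop shows the open fingers just above the tongs head at about (335,290), straddling it. I'll centre and then descend.

Call:
drive_tool(targets=[0.1,-1.3,0,-0.3,1.1,-0.5,0,-0.2,0,0,0,0,0,0,-1.5,0,0,0,0,0,-2,0,0,0,0,0,-2,0,0,0,0,0,-2,0,0,0,0,0,-1,0,0,0,0,0,0,0,0,0])

```text
time: 4.85
tool_pos: [0.6651, -0.1704, 0.0481]
ee_rot: [-0.704, -0.062, 0.061, 0.705]
force: [-0.4, -0.4, -0.0]
opening: 0.0938
```

```bash
python3 - <<'E'
from h import *
to(.665,-.169,.052,100)
E
```

```text
t 4.85 jaw 100.0 open 93.8 p [ 665.1 -170.4   48.1] d cm [-0.01  0.14  0.39] rot [-0.   0.1 -0. ] F [-0.4 -0.4 -0. ]
```

Call:
drive_tool(targets=[0,0.1,0.4,0,0,0,0,0,0,0,0,0,0,0,0,0,0,0,0,0,0,0,0,0,0,0,0,0,0,0,0,0,0,0,0,0], grip=0.57, force=30)

```text
time: 5.6
tool_pos: [0.6668, -0.1699, 0.0556]
ee_rot: [0.705, 0.064, -0.06, -0.704]
force: [0.4, 0.7, -0.7]
opening: 0.0537
```

Call:
drive_tool(targets=[0,0,0,0,0,0,0,0,0,0,0,0,0,0,0,0,0,0,0,0,2,0,0,0,0,0,2,0,0,0,0,0,2,0,0,0,0,0,0,0,0,0])

```text
time: 6.48
tool_pos: [0.6672, -0.1701, 0.1212]
ee_rot: [0.705, 0.065, -0.059, -0.703]
force: [0.7, -0.3, -1.6]
opening: 0.0539
```

```bash
python3 - <<'E'
from h import *
to(.665,-.169,.052,100)
c=cam('side');im=c['pixels'][110:230,260:400,::-1]
cv2.imwrite('pics/side3.png',cv2.resize(im,None,fx=5,fy=5,interpolation=cv2.INTER_CUBIC))
E
```

```text
t 6.47 jaw 100.0 open 53.9 p [ 667.2 -170.1  121.2] d cm [-0.22  0.11 -6.92] rot [ 0.1  0.5 -0. ] F [ 0.7 -0.3 -1.6]
```

View pics/side3.png

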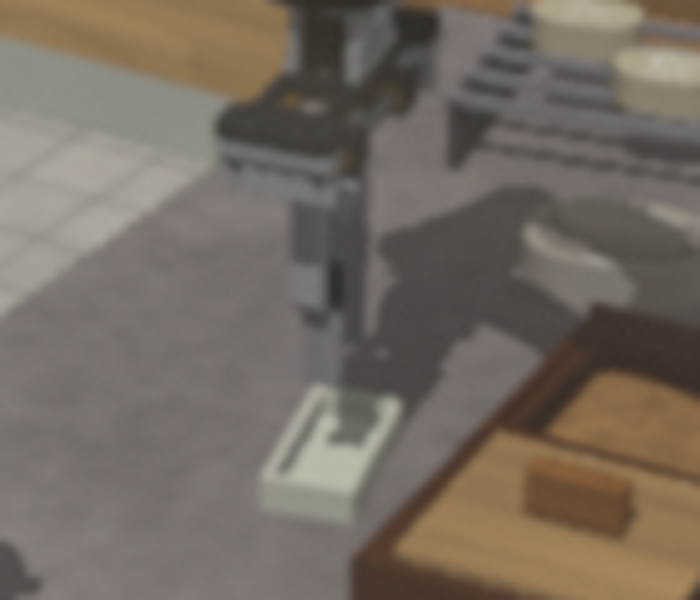

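The tongs have lifted clear and hang straight in the grip at about (320,330). Now to the first bar (B).

Call:
drive_tool(targets=[0,1,4,0,0,-8,-0.5,2.8,1,0,0,-9.5,-0.5,2.8,0,0,0,-9.5,-0.5,2.8,0,0,0,-9.5,-0.5,2.8,0,0,0,-9.5,-0.5,2.8,0,0,0,-9.5,-0.5,2.8,0,0,0,-9.5,-0.5,2.8,0,0,0,-9.5,-0.5,2.8,0,0,0,-9.5,-0.5,2.8,0,0,0,-9.5,-0.5,2.8,0,0,0,-9.5,-0.5,2.8,0,0,0,0])

```text
time: 8.02
tool_pos: [0.6026, 0.1558, 0.1573]
ee_rot: [-0.471, 0.533, -0.524, 0.468]
force: [0.4, 0.1, -1.2]
opening: 0.0537
```

```bash
python3 - <<'E'
from h import *
np.set_printoptions(precision=4,suppress=True)
to(.606,.158,.10,-4.5)
c=cam('side')
for b in manip.spot_point('bar1','side')[:6]: print(b,ray(c,b['xy'],.017)[:2])
E
```

```text
t 8.03 jaw -6.8 open 53.7 p [602.6 155.8 157.3] d cm [ 0.34  0.22 -5.73] rot [-0.4 -0.7  2.3] F [ 0.4  0.1 -1.2]
{'xy': [280.4, 262.5], 'p': 0.79} [0.6011 0.1563]
{'xy': [323.7, 282.7], 'p': 0.69} [0.4644 0.166 ]
{'xy': [359.4, 326.8], 'p': 0.6} [0.3155 0.2546]
{'xy': [160.3, 325.3], 'p': 0.57} [0.6984 0.4891]
{'xy': [241.2, 294.4], 'p': 0.53} [0.6092 0.3081]
{'xy': [327.5, 243.0], 'p': 0.5} [0.543  0.0198]
```

Call:
drive_tool(targets=[0.3,0.2,-2.5,-0.4,-0.7,2.3,0,0,-2.5,0,0,0,0,0,-1,0,0,0,0,0,0,0,0,0])

```text
time: 8.62
tool_pos: [0.6048, 0.1573, 0.0945]
ee_rot: [0.483, -0.518, 0.518, -0.481]
force: [-0.0, 0.5, -0.3]
opening: 0.0541
```

```bash
python3 - <<'E'
from h import *
np.set_printoptions(precision=4,suppress=True)
to(.606,.157,.058,-4.5)
c=cam('side');im=c['pixels'][180:300,210:350,::-1]
cv2.imwrite('pics/side4.png',cv2.resize(im,None,fx=5,fy=5,interpolation=cv2.INTER_CUBIC))
E
```

```text
t 8.62 jaw -4.1 open 54.1 p [604.8 157.3  94.5] d cm [ 0.12 -0.03 -3.65] rot [ 0.1 -0.1 -0.4] F [-0.   0.5 -0.3]
```

View pics/side4.png

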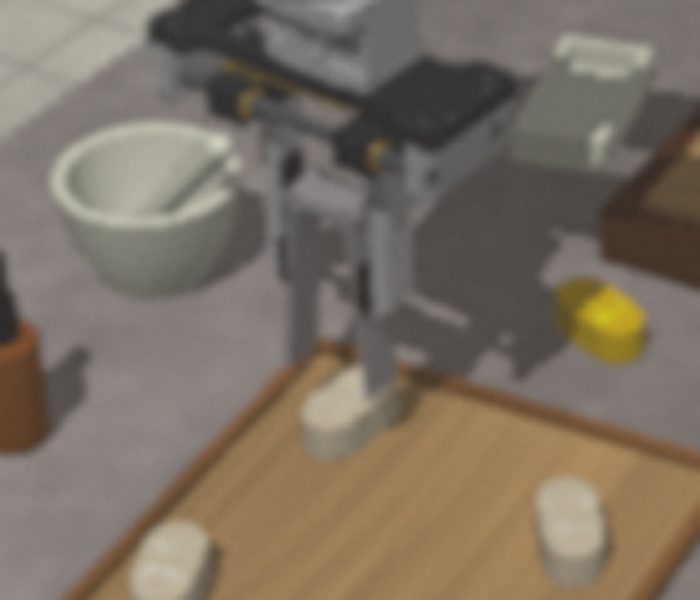

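The tongs hang open above bar B, with their feet near (300,360) and (380,395) in the crop. I'll compare the predicted feet with these.

```bash
python3 - <<'E'
from h import *
c=cam('side')
f=lambda X:np.round((proj(c,X)-[210,180])*5)
for sx in(-1,1):
    for dy in (-.012,.012): print(sx,dy,f([.605+sx*.0255,.157+dy,.0465]),end='')
print(); print('bar ends top',f([.6065,.127,.028]),f([.6065,.187,.028]),'sides',f([.5915,.157,.028]),f([.6215,.157,.028]))
E
```

```text
-1 -0.012 [397. 369.]-1 0.012 [370. 393.]1 -0.012 [316. 337.]1 0.012 [288. 361.]
bar ends top [375. 363.] [307. 424.] sides [366. 402.] [318. 383.]
```

Call:
drive_tool(targets=[0.1,0,-1.5,0,0,-0.4,0,0,-1.2,0,0,0,0,0,-0.5,0,0,0,0,0,0,0,0,0])

```text
time: 9.22
tool_pos: [0.6077, 0.1574, 0.0635]
ee_rot: [0.479, -0.518, 0.521, -0.48]
force: [-0.5, 0.8, -0.8]
opening: 0.0536
```

```bash
python3 - <<'E'
from h import *
to(.606,.157,.058,-4.5)
E
```

```text
t 9.22 jaw -4.6 open 53.6 p [607.7 157.4  63.5] d cm [-0.17 -0.04 -0.55] rot [0.1 0.2 0.1] F [-0.5  0.8 -0.8]
```

Call:
drive_tool(targets=[-0.1,0,-0.5,0,0,0,0,0,0,0,0,0])

```text
time: 9.48
tool_pos: [0.6068, 0.1575, 0.0585]
ee_rot: [0.479, -0.518, 0.521, -0.48]
force: [-0.1, 0.9, -1.6]
opening: 0.0533
```

Call:
drive_tool(targets=[0,0,0,0,0,0,0,0,0,0,0,0,0,0,0,0,0,0,0,0,0,0,0,0,0,0,0,0,0,0,0,0,0,0,0,0,0,0,2,0,0,0,0,0,2,0,0,0,0,0,2,0,0,0,0,0,0,0,0,0], grip=0.4, force=32)

```text
time: 10.72
tool_pos: [0.608, 0.1578, 0.1254]
ee_rot: [0.478, -0.517, 0.522, -0.482]
force: [-0.7, -0.5, -1.6]
opening: 0.0487
```

```bash
python3 - <<'E'
from h import *
to(.606,.157,.058,-4.5)
c=cam('side');im=c['pixels'][180:300,210:350,::-1]
cv2.imwrite('pics/side5.png',cv2.resize(im,None,fx=5,fy=5,interpolation=cv2.INTER_CUBIC))
E
```

```text
t 10.72 jaw -4.6 open 48.7 p [608.  157.8 125.4] d cm [-0.2  -0.08 -6.74] rot [0.  0.5 0.1] F [-0.7 -0.5 -1.6]
```

View pics/side5.png

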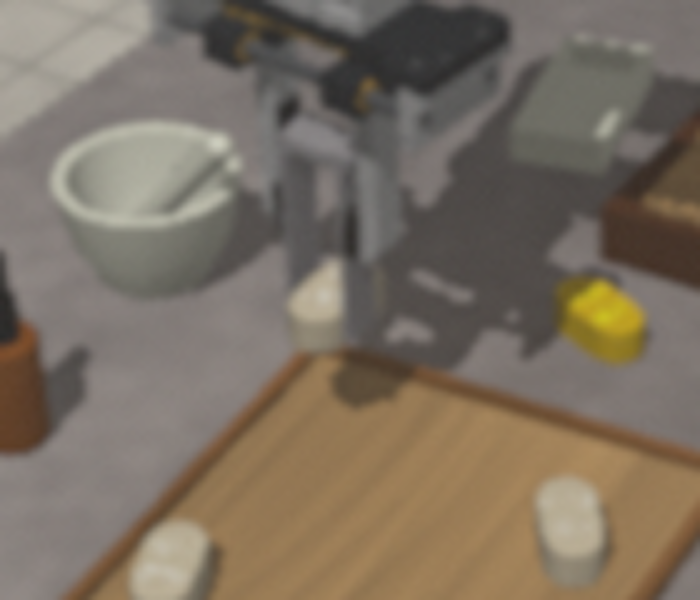

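The crop shows bar B held between the feet, clear of the tray. Now carry it to the well.

Call:
drive_tool(targets=[0,-2,3,0,0,6,-0.6,-4,0.5,0,0,8.5,-0.6,-4,0,0,0,8.5,-0.6,-4,0,0,0,8.5,-0.6,-4,0,0,0,8.5,-0.6,-4,0,0,0,8.5,-0.6,-4,0,0,0,8.5,-0.6,-4,0,0,0,8.5,-0.6,-4,0,0,0,8.5,-0.6,-4,0,0,0,8.5,-0.6,-4,0,0,0,8.5,-0.6,-4,0,0,0,4])

```text
time: 12.28
tool_pos: [0.5322, -0.3116, 0.1484]
ee_rot: [-0.706, -0.021, 0.029, 0.707]
force: [0.2, 0.9, -1.0]
opening: 0.0483
```

```bash
python3 - <<'E'
from h import *
np.set_printoptions(precision=4,suppress=True)
to(.538,-.316,.10,92.8)
c=cam('top')
for b in bars(c,(195,198,318,300)): print(b)
E
```

```text
t 12.28 jaw 94.0 open 48.3 p [ 532.2 -311.6  148.4] d cm [ 0.58 -0.44 -4.84] rot [-0.1 -0.6 -1.2] F [ 0.2  0.9 -1. ]
(array([222.9409, 212.7124]), np.int32(372), array([0.6053, 0.3093]), np.float64(-65.90475988363482), array([0.0336, 0.0632]))
(array([284.0505, 282.8537]), np.int32(376), array([0.4596, 0.1785]), np.float64(-50.25670375847855), array([0.0334, 0.0629]))
```

Call:
drive_tool(targets=[0.6,-0.4,0,-0.1,-0.6,-1.2,0,0,-2.5,0,0,0,0,0,-1.5,0,0,0,0,0,0,0,0,0])

```text
time: 12.82
tool_pos: [0.5369, -0.3202, 0.1046]
ee_rot: [0.708, 0.014, -0.016, -0.706]
force: [0.0, 0.6, -0.8]
opening: 0.0481
```

```bash
python3 - <<'E'
from h import *
to(.538,-.316,.059,92.8)
c=cam('top');im=c['pixels'][190:330,400:575,::-1]
cv2.imwrite('pics/top6.png',cv2.resize(im,None,fx=4,fy=4,interpolation=cv2.INTER_CUBIC))
E
```

```text
t 12.82 jaw 92.4 open 48.1 p [ 536.9 -320.2  104.6] d cm [ 0.11  0.42 -4.56] rot [ 0.2 -0.2  0.4] F [ 0.   0.6 -0.8]
```

View pics/top6.png

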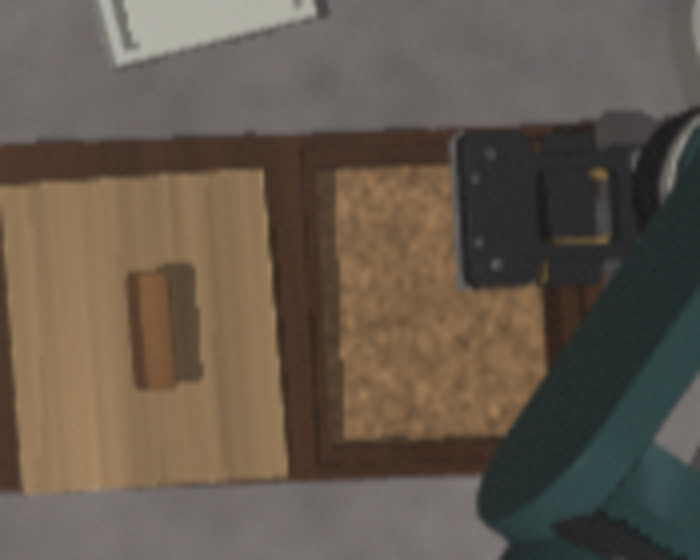

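In the top view the gripper covers the slot, so I'll rely on the measured coordinates. The lid and handle are undisturbed at (150,330) in the crop.

Call:
drive_tool(targets=[0.1,0.4,0,0.2,-0.2,0.4,0,0,-2,0,0,0,0,0,-1.5,0,0,0,0,0,0,0,0,0])

```text
time: 13.38
tool_pos: [0.5393, -0.3157, 0.07]
ee_rot: [0.707, 0.019, -0.016, -0.706]
force: [0.6, 1.0, -1.1]
opening: 0.0484
```

```bash
python3 - <<'E'
from h import *
to(.538,-.316,.0595,92.8)
E
```

```text
t 13.38 jaw 92.9 open 48.4 p [ 539.3 -315.7   70. ] d cm [-0.13 -0.03 -1.05] rot [ 0.1  0.2 -0.1] F [ 0.6  1.  -1.1]
```

Call:
drive_tool(targets=[-0.1,0,-1,0,0,0,0,0,0,0,0,0,0,0,0,0,0,0])

```text
time: 13.75
tool_pos: [0.5385, -0.3162, 0.0598]
ee_rot: [0.708, 0.019, -0.016, -0.706]
force: [-0.7, -0.2, -2.2]
opening: 0.0482
```

```bash
python3 - <<'E'
from h import *
to(.538,-.316,.0595,92.8)
E
```

```text
t 13.75 jaw 92.9 open 48.2 p [ 538.5 -316.2   59.8] d cm [-0.05  0.02 -0.03] rot [ 0.1  0.3 -0.1] F [-0.7 -0.2 -2.2]
```

Call:
drive_tool(targets=[0,0,-0.1,0,0,0,0,0,0,0,0,0,0,0,0,0,0,0,0,0,0,0,0,0,0,0,0.5,0,0,0,0,0,1.5,0,0,0,0,0,2.5,0,0,0,0,0,2.5,0,0,0,0,0,2,0,0,0,0,0,0,0,0,0], grip=0.575)

```text
time: 15.0
tool_pos: [0.5398, -0.3171, 0.1583]
ee_rot: [0.709, 0.022, -0.014, -0.704]
force: [0.1, -1.0, -1.2]
opening: 0.0542
```

Call:
drive_tool(targets=[0,3,1,0,0,0,-0.7,4.6,0,0,0,-4.5,-0.7,4.6,0,0,0,-5,-0.7,4.6,0,0,0,-5,-0.7,4.6,0,0,0,-5,-0.7,4.6,0,0,0,-5,-0.7,4.6,0,0,0,-5,-0.7,4.6,0,0,0,-5,-0.7,4.6,0,0,0,-5,-0.7,4.6,0,0,0,-5,-0.7,4.6,0,0,0,-5,-0.7,0,0,0,0,-3])

```text
time: 16.5
tool_pos: [0.4542, 0.1876, 0.1615]
ee_rot: [0.64, -0.308, 0.307, -0.634]
force: [0.3, -0.7, -0.3]
opening: 0.0543
```

```bash
python3 - <<'E'
from h import *
np.set_printoptions(precision=4,suppress=True)
to(.460,.176,.095,39.5)
c=cam('top','top7.png')
im=c['pixels'][190:330,400:575,::-1]
cv2.imwrite('pics/top7c.png',cv2.resize(im,None,fx=4,fy=4,interpolation=cv2.INTER_CUBIC))
for b in bars(c,(475,225,545,305)): print('well',b)
c=cam('side')
for b in manip.spot_point('bar1','side')[:8]: print(b,ray(c,b['xy'],.017)[:2])
E
```

```text
t 16.5 jaw 38.4 open 54.3 p [454.2 187.6 161.5] d cm [ 0.58 -1.16 -6.65] rot [ 0.5 -0.2  1.1] F [ 0.3 -0.7 -0.3]
well (array([520.5462, 246.5092]), np.int32(379), array([ 0.5415, -0.3177]), np.float64(6.381152903522633), array([0.0343, 0.0631]))
{'xy': [361.1, 325.8], 'p': 0.75} [0.3138 0.2497]
{'xy': [325.8, 288.2], 'p': 0.73} [0.4492 0.181 ]
{'xy': [245.5, 296.5], 'p': 0.64} [0.5957 0.3087]
{'xy': [326.4, 245.4], 'p': 0.57} [0.5399 0.0307]
{'xy': [387.5, 189.3], 'p': 0.56} [ 0.5333 -0.3147]
{'xy': [162.8, 326.3], 'p': 0.56} [0.6913 0.4884]
```

View pics/top7c.png

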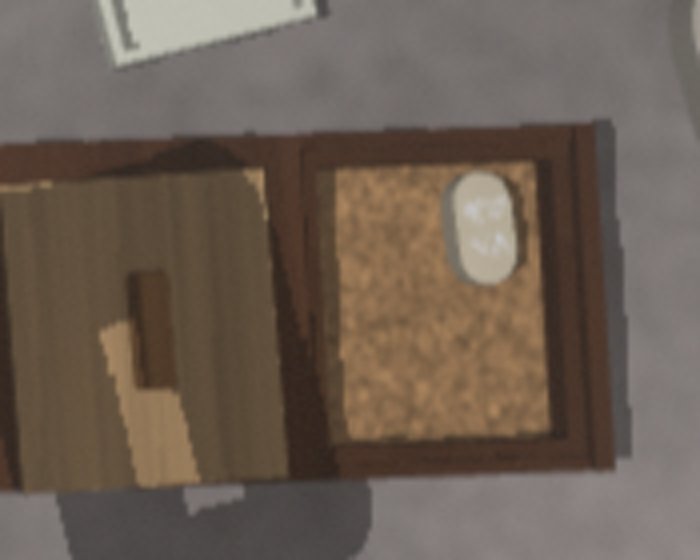

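The first bar lies flat in the well's upper right corner, at (485,228) in the crop. I'll go above bar C and check it, as the network's point for it shifted slightly.

Call:
drive_tool(targets=[0.6,-1.1,-1.5,0.5,-0.2,1.1,0,0,-2,0,0,0,0,0,-2,0,0,0,0,0,-0.4,0,0,0,0,0,0,0,0,0])

```text
time: 17.27
tool_pos: [0.463, 0.1703, 0.1016]
ee_rot: [-0.639, 0.301, -0.303, 0.64]
force: [0.1, 0.0, -0.2]
opening: 0.0538
```

```bash
python3 - <<'E'
from h import *
to(.460,.177,.058,39.5)
p=manip.observe()['tool_pos']
c=cam('side');o=np.array([255,200])
im=cv2.resize(c['pixels'][200:320,255:395,::-1],None,fx=5,fy=5,interpolation=cv2.INTER_CUBIC)
a=np.radians(39.5);u=np.array([np.cos(a),np.sin(a),0]);v=np.array([-u[1],u[0],0])
def dots(ctr,z,pts,col):
    for s,t in pts:
        X=np.array([*ctr,z])+u*s+v*t;q=(proj(c,X)-o)*5;cv2.circle(im,(int(q[0]),int(q[1])),3,col,-1)
dots(p[:2],p[2]-.048,[(s*.0255,t) for s in(-1,1) for t in(-.012,.012)],(0,0,255))
dots((.460,.177),.028,[(.015,0),(-.015,0),(0,.03),(0,-.03),(.015,.015),(-.015,.015),(.015,-.015),(-.015,-.015)],(255,0,0))
cv2.imwrite('pics/side8.png',im)
E
```

```text
t 17.27 jaw 39.4 open 53.8 p [463.  170.3 101.6] d cm [-0.3   0.67 -4.36] rot [0.  0.1 0.1] F [ 0.1  0.  -0.2]
```

View pics/side8.png

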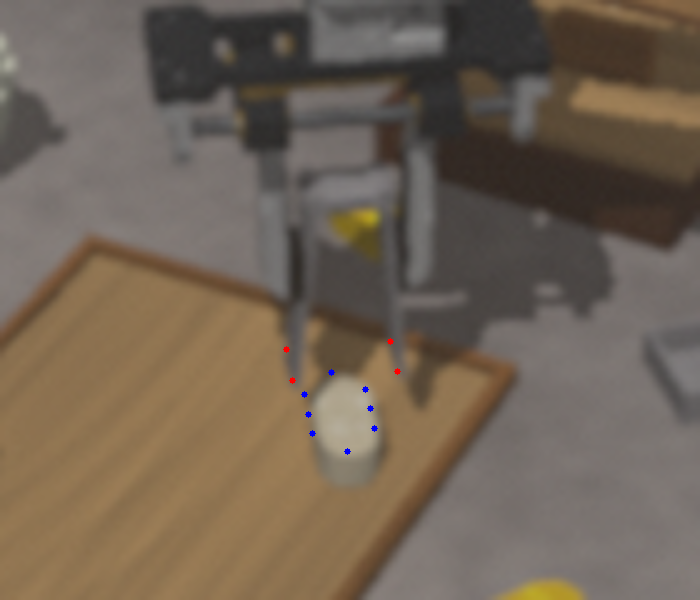

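Overlay: bar C is within about 2 mm of the prediction and the feet dots sit on the feet. I'll shift over the bar and descend.

Call:
drive_tool(targets=[-0.4,0.6,0,0,0,0,0,0,-1.5,0,0,0,0,0,-1.5,0,0,0,0,0,-0.3,0,0,0,0,0,0,0,0,0])

```text
time: 17.95
tool_pos: [0.4593, 0.1771, 0.0678]
ee_rot: [-0.639, 0.3, -0.303, 0.64]
force: [0.9, 0.2, -1.0]
opening: 0.0544
```

```bash
python3 - <<'E'
from h import *
to(.459,.176,.058,39.5)
E
```

```text
t 17.95 jaw 39.5 open 54.4 p [459.3 177.1  67.8] d cm [-0.03 -0.11 -0.98] rot [-0.   0.3  0. ] F [ 0.9  0.2 -1. ]
```

Call:
drive_tool(targets=[0,-0.1,-0.9,0,0,0,0,0,0,0,0,0])

```text
time: 18.2
tool_pos: [0.4595, 0.176, 0.0583]
ee_rot: [-0.639, 0.3, -0.304, 0.64]
force: [0.4, 0.0, -0.2]
opening: 0.0541
```

Call:
drive_tool(targets=[0,0,0,0,0,0,0,0,0,0,0,0,0,0,0,0,0,0,0,0,0,0,0,0,0,0,0,0,0,0,0,0,0,0,0,0,0,0,2,0,0,0,0,0,2,0,0,0,0,0,2,0,0,0,0,0,2,0,0,0], grip=0.4, force=32)

```text
time: 19.45
tool_pos: [0.4577, 0.1755, 0.1384]
ee_rot: [0.64, -0.302, 0.302, -0.639]
force: [-0.3, -0.1, -1.3]
opening: 0.0484
```

Call:
drive_tool(targets=[0,-2,2,0,0,3,0.1,-4.5,0.3,0,0,4.6,0.1,-4.5,0,0,0,4.6,0.1,-4.5,0,0,0,4.6,0.1,-4.5,0,0,0,4.6,0.1,-4.5,0,0,0,4.6,0.1,-4.5,0,0,0,4.6,0.1,-4.5,0,0,0,4.6,0.1,-4.5,0,0,0,4.6,0.1,-4.5,0,0,0,4.6,0.1,-4,0,0,0,4.6,0,0,0,0,0,0])

```text
time: 20.95
tool_pos: [0.4675, -0.3035, 0.1647]
ee_rot: [-0.705, -0.004, -0.001, 0.709]
force: [-0.2, 0.0, -1.7]
opening: 0.0484
```

```bash
python3 - <<'E'
from h import *
np.set_printoptions(precision=4,suppress=True)
to(.467,-.319,.0595,92.8)
c=cam('top')
for b in bars(c,(195,198,318,300)): print(b)
E
```

```text
t 20.95 jaw 90.3 open 48.4 p [ 467.5 -303.5  164.7] d cm [ -0.05  -1.55 -10.52] rot [-0.3  0.4  2.5] F [-0.2  0.  -1.7]
(array([222.9409, 212.7124]), np.int32(372), array([0.6053, 0.3093]), np.float64(-65.90475988363482), array([0.0336, 0.0632]))
```

Call:
drive_tool(targets=[0,-1.5,0,-0.3,0.4,2.5,0,0,-2.5,0,0,0,0,0,-2.5,0,0,0,0,0,-1.3,0,0,0,0,0,0,0,0,0])

```text
time: 21.62
tool_pos: [0.4689, -0.3113, 0.1016]
ee_rot: [-0.706, -0.02, 0.018, 0.708]
force: [0.5, 0.3, -0.3]
opening: 0.0481
```

```bash
python3 - <<'E'
from h import *
to(.467,-.319,.0595,92.8)
E
```

```text
t 21.62 jaw 93.1 open 48.1 p [ 468.9 -311.3  101.6] d cm [-0.19 -0.77 -4.21] rot [-0.2  0.1 -0.3] F [ 0.5  0.3 -0.3]
```

Call:
drive_tool(targets=[-0.2,-0.7,0,-0.2,0.1,-0.3,0,0,0,0,0,0,0,0,-2,0,0,0,0,0,-1.2,0,0,0,0,0,0,0,0,0])

```text
time: 22.25
tool_pos: [0.4692, -0.3204, 0.0739]
ee_rot: [0.709, 0.02, -0.015, -0.705]
force: [-0.0, -1.0, -1.6]
opening: 0.0483
```

```bash
python3 - <<'E'
from h import *
to(.467,-.319,.0590,92.8)
E
```

```text
t 22.25 jaw 92.8 open 48.3 p [ 469.2 -320.4   73.9] d cm [-0.22  0.14 -1.49] rot [0.3 0.4 0. ] F [-0.  -1.  -1.6]
```

Call:
drive_tool(targets=[-0.2,0.1,-1,0.3,0.4,0,0,0,-0.4,0,0,0,0,0,0,0,0,0])

```text
time: 22.62
tool_pos: [0.4677, -0.3199, 0.0604]
ee_rot: [0.708, 0.018, -0.017, -0.706]
force: [-0.3, -0.6, -1.7]
opening: 0.0484
```

```bash
python3 - <<'E'
from h import *
to(.467,-.319,.0590,92.8)
E
```

```text
t 22.62 jaw 92.8 open 48.4 p [ 467.7 -319.9   60.4] d cm [-0.07  0.09 -0.14] rot [0.1 0.1 0. ] F [-0.3 -0.6 -1.7]
```

Call:
drive_tool(targets=[0,0,-0.1,0,0,0,0,0,0,0,0,0,0,0,0,0,0,0,0,0,0,0,0,0,0,0,0.5,0,0,0,0,0,1.5,0,0,0,0,0,2.5,0,0,0,0,0,2.5,0,0,0,0,0,2,0,0,0,0,0,0,0,0,0], grip=0.575)

```text
time: 23.88
tool_pos: [0.4691, -0.321, 0.1588]
ee_rot: [0.709, 0.02, -0.015, -0.704]
force: [0.1, -0.6, -0.9]
opening: 0.0541
```

Call:
drive_tool(targets=[0,3,1,0,0,-2,1.25,5.5,0,0,0,-6,1.25,5.5,0,0,0,-6,1.25,5.5,0,0,0,-6,1.25,5.5,0,0,0,-6,1.25,5.5,0,0,0,-6,1.25,5.5,0,0,0,-6,1.25,5.5,0,0,0,-6,1.25,5.5,0,0,0,-6,1.25,5.5,0,0,0,-6,1.25,5.5,0,0,0,-6,1.1,4.5,0,0,0,-6])

```text
time: 25.38
tool_pos: [0.6023, 0.3205, 0.1616]
ee_rot: [0.591, -0.396, 0.394, -0.582]
force: [0.6, -0.4, -0.6]
opening: 0.0544
```

```bash
python3 - <<'E'
from h import *
np.set_printoptions(precision=4,suppress=True)
to(.605,.309,.095,24.2)
c=cam('top','top9.png')
for b in bars(c,(475,225,545,305)): print('well',b)
c=cam('side')
for b in manip.spot_point('bar1','side')[:8]: print(b,ray(c,b['xy'],.017)[:2])
E
```

```text
t 25.38 jaw 22.0 open 54.4 p [602.3 320.5 161.6] d cm [ 0.27 -1.15 -6.66] rot [ 0.5 -0.6  2.2] F [ 0.6 -0.4 -0.6]
well (array([519.4537, 246.8352]), np.int32(443), array([ 0.5407, -0.3154]), np.float64(4.052309697856856), array([0.0403, 0.0628]))
well (array([521.9645, 282.1264]), np.int32(451), array([ 0.4667, -0.3198]), np.float64(4.922277055550666), array([0.0406, 0.0628]))
{'xy': [386.9, 185.7], 'p': 0.78} [ 0.5446 -0.333 ]
{'xy': [244.0, 297.4], 'p': 0.75} [0.5967 0.3131]
{'xy': [161.4, 325.5], 'p': 0.75} [0.6958 0.4882]
{'xy': [358.4, 326.2], 'p': 0.72} [0.3183 0.2541]
{'xy': [410.7, 193.7], 'p': 0.64} [ 0.4623 -0.3283]
{'xy': [329.1, 241.4], 'p': 0.64} [0.5432 0.0113]
{'xy': [213.5, 264.0], 'p': 0.17} [0.7431 0.2522]
```

Call:
drive_tool(targets=[0.2,-1,-1.5,0.5,-0.6,2.2,0,0,-2,0,0,0,0,0,-2,0,0,0,0,0,-0.4,0,0,0,0,0,0,0,0,0])

```text
time: 26.15
tool_pos: [0.6033, 0.3035, 0.0999]
ee_rot: [0.597, -0.382, 0.382, -0.593]
force: [-1.1, -0.1, -0.7]
opening: 0.0543
```

```bash
python3 - <<'E'
from h import *
to(.604,.309,.058,24.2)
p=manip.observe()['tool_pos']
c=cam('side');o=np.array([175,200])
im=cv2.resize(c['pixels'][200:320,175:315,::-1],None,fx=5,fy=5,interpolation=cv2.INTER_CUBIC)
a=np.radians(24.2);u=np.array([np.cos(a),np.sin(a),0]);v=np.array([-u[1],u[0],0])
def dots(ctr,z,pts,col):
    for s,t in pts:
        X=np.array([*ctr,z])+u*s+v*t;q=(proj(c,X)-o)*5;cv2.circle(im,(int(q[0]),int(q[1])),3,col,-1)
dots(p[:2],p[2]-.048,[(s*.0255,t) for s in(-1,1) for t in(-.012,.012)],(0,0,255))
dots((.604,.309),.028,[(.015,0),(-.015,0),(0,.03),(0,-.03),(.015,.015),(-.015,.015),(.015,-.015),(-.015,-.015)],(255,0,0))
cv2.imwrite('pics/side10.png',im)
E
```

```text
t 26.15 jaw 24.6 open 54.3 p [603.3 303.5  99.9] d cm [ 0.07  0.55 -4.19] rot [ 0.3 -0.1 -0.4] F [-1.1 -0.1 -0.7]
```

View pics/side10.png

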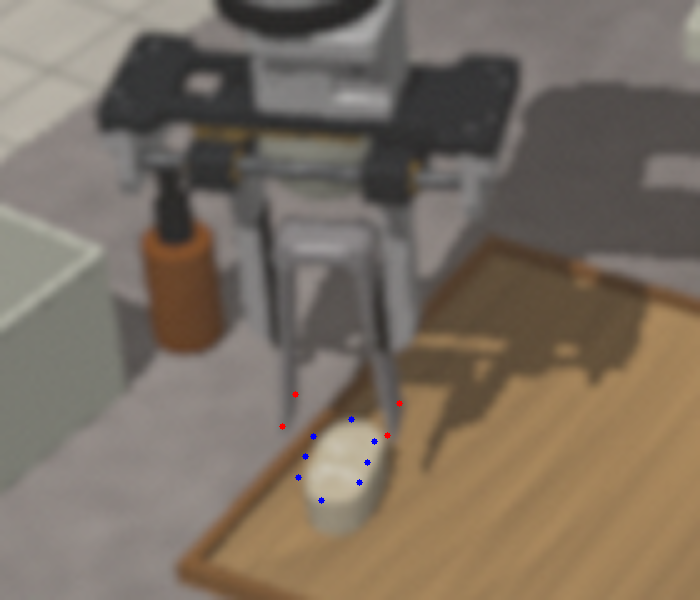

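Overlay: bar A appears about 4 mm to the right of the prediction (image), and the feet match. I'll aim slightly toward smaller x.

Call:
drive_tool(targets=[-0.2,0.5,0,0.3,0,-0.4,0,0,0,0,0,0,0,0,-1.5,0,0,0,0,0,-1.3,0,0,0,0,0,-0.3,0,0,0,0,0,0,0,0,0])

```text
time: 26.95
tool_pos: [0.6017, 0.3091, 0.0685]
ee_rot: [-0.593, 0.384, -0.384, 0.594]
force: [-0.2, 0.1, -1.2]
opening: 0.0543
```

```bash
python3 - <<'E'
from h import *
to(.601,.308,.058,24.2)
E
```

```text
t 26.95 jaw 24.2 open 54.3 p [601.7 309.1  68.5] d cm [-0.07 -0.11 -1.05] rot [-0.1  0.   0. ] F [-0.2  0.1 -1.2]
```

Call:
drive_tool(targets=[0,-0.1,-1,0,0,0,0,0,0,0,0,0])

```text
time: 27.2
tool_pos: [0.6018, 0.308, 0.0578]
ee_rot: [-0.593, 0.384, -0.384, 0.594]
force: [0.8, 0.6, -0.9]
opening: 0.054
```

Call:
drive_tool(targets=[0,0,0,0,0,0,0,0,0,0,0,0,0,0,0,0,0,0,0,0,0,0,0,0,0,0,0,0,0,0,0,0,0,0,0,0,0,0,2,0,0,0,0,0,2,0,0,0,0,0,2,0,0,0,0,0,2,0,0,0], grip=0.4, force=32)

```text
time: 28.45
tool_pos: [0.6016, 0.3079, 0.1432]
ee_rot: [-0.593, 0.384, -0.384, 0.594]
force: [0.2, 0.2, -1.8]
opening: 0.0483
```

Call:
drive_tool(targets=[0,-2,2,0,0,3,-0.95,-5,0.3,0,0,6,-0.95,-5,0,0,0,6,-0.95,-5,0,0,0,6,-0.95,-5,0,0,0,6,-0.95,-5,0,0,0,6,-0.95,-5,0,0,0,6,-0.95,-5,0,0,0,6,-0.95,-5,0,0,0,6,-0.95,-5,0,0,0,6,-0.95,-5,0,0,0,6,-0.3,-4,0,0,0,4])

```text
time: 29.95
tool_pos: [0.5049, -0.2656, 0.1964]
ee_rot: [-0.7, -0.034, 0.014, 0.713]
force: [0.8, 0.4, -2.0]
opening: 0.0483
```

```bash
python3 - <<'E'
from h import *
to(.5005,-.2635,.059,92.8)
E
```

```text
t 29.95 jaw 93.9 open 48.3 p [ 504.9 -265.6  196.4] d cm [ -0.44   0.21 -13.74] rot [-1.1  1.6 -1.1] F [ 0.8  0.4 -2. ]
```

Call:
drive_tool(targets=[-0.4,0.2,-1,-1.1,1.6,-1.1,0,0,-3,0,0,0,0,0,-3,0,0,0,0,0,-2,0,0,0,0,0,-0.5,0,0,0,0,0,0,0,0,0])

```text
time: 30.7
tool_pos: [0.5025, -0.2633, 0.1069]
ee_rot: [0.71, 0.018, -0.013, -0.704]
force: [-0.1, -0.2, -0.5]
opening: 0.0483
```

```bash
python3 - <<'E'
from h import *
to(.5005,-.2635,.059,92.8)
E
```

```text
t 30.7 jaw 92.5 open 48.3 p [ 502.5 -263.3  106.9] d cm [-0.2  -0.02 -4.79] rot [0.4 0.4 0.3] F [-0.1 -0.2 -0.5]
```

Call:
drive_tool(targets=[-0.2,0,-1.5,0.4,0.4,0.3,0,0,-1.5,0,0,0,0,0,-0.7,0,0,0,0,0,0,0,0,0])

```text
time: 31.2
tool_pos: [0.5014, -0.2634, 0.0695]
ee_rot: [0.707, 0.018, -0.016, -0.706]
force: [-0.2, 0.6, -2.1]
opening: 0.0481
```

```bash
python3 - <<'E'
from h import *
to(.5005,-.2635,.059,92.8)
E
```

```text
t 31.2 jaw 92.8 open 48.1 p [ 501.4 -263.4   69.5] d cm [-0.09 -0.01 -1.05] rot [0.1 0.1 0. ] F [-0.2  0.6 -2.1]
```

Call:
drive_tool(targets=[0,0,-1,0,0,0,0,0,0,0,0,0])

```text
time: 31.45
tool_pos: [0.5016, -0.2637, 0.0592]
ee_rot: [0.708, 0.018, -0.016, -0.706]
force: [-0.1, 0.2, -1.1]
opening: 0.0482
```

Call:
drive_tool(targets=[0,0,-0.1,0,0,0,0,0,0,0,0,0,0,0,0,0,0,0,0,0,0,0,0,0,0,0,0.5,0,0,0,0,0,1.5,0,0,0,0,0,2.5,0,0,0,0,0,2.5,0,0,0,0,0,2,0,0,0,0,0,0,0,0,0], grip=0.575)

```text
time: 32.7
tool_pos: [0.5032, -0.2647, 0.1578]
ee_rot: [0.709, 0.021, -0.014, -0.704]
force: [-0.7, 1.2, -1.0]
opening: 0.0544
```

Call:
drive_tool(targets=[2.5,2.5,0.5,0,0,1.5,3.5,2.5,0,0,0,1.5,3.5,2.5,0,0,0,1.5,3.5,2.5,0,0,0,1.5,2.5,0.5,0,0,0,1.5,0,0,0,0,0,0])

```text
time: 33.45
tool_pos: [0.6602, -0.156, 0.1593]
ee_rot: [0.706, 0.066, -0.062, -0.702]
force: [0.4, 1.1, -0.4]
opening: 0.0542
```

```bash
python3 - <<'E'
from h import *
np.set_printoptions(precision=4,suppress=True)
to(.6665,-.171,.10,101)
c=cam('top')
im=c['pixels'][160:330,385:585,::-1]
cv2.imwrite('pics/top11.png',cv2.resize(im,None,fx=3.5,fy=3.5,interpolation=cv2.INTER_CUBIC))
for b in bars(c,(475,225,545,305)): print('well',b)
for n in('bar1','stand'):
  for b in manip.spot_point(n,'top')[:6]: print(n,b)
E
```

```text
t 33.45 jaw 100.4 open 54.2 p [ 660.2 -156.   159.3] d cm [ 0.63 -1.5  -5.93] rot [0.2 0.3 0.6] F [ 0.4  1.1 -0.4]
bar1 {'xy': [364.2, 243.2], 'p': 0.68}
bar1 {'xy': [144.0, 166.2], 'p': 0.65}
bar1 {'xy': [516.5, 247.6], 'p': 0.58}
bar1 {'xy': [251.6, 352.2], 'p': 0.58}
bar1 {'xy': [521.0, 284.1], 'p': 0.51}
stand {'xy': [447.7, 188.9], 'p': 0.79}
stand {'xy': [431.4, 271.6], 'p': 0.17}
```

View pics/top11.png

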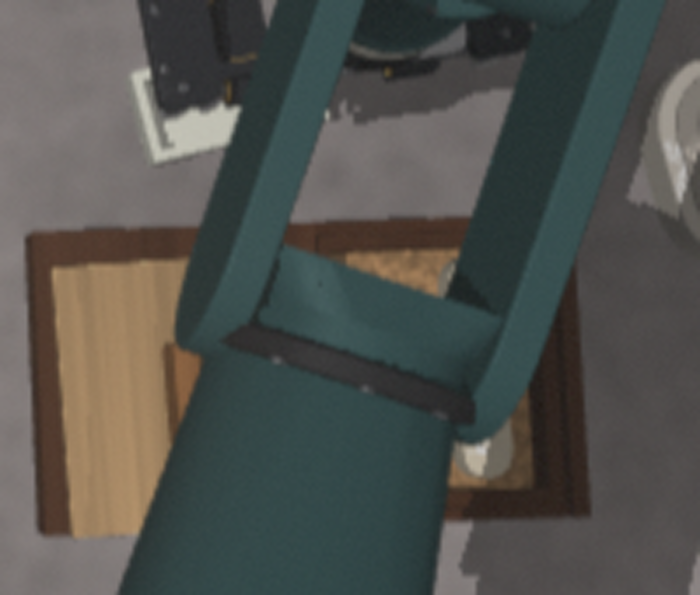

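The arm hides most of the well here. I'll check through the side camera.

```bash
python3 - <<'E'
from h import *
np.set_printoptions(precision=4,suppress=True)
c=cam('side','side11.png')
for b in manip.spot_point('bar1','side')[:8]: print(b['p'],b['xy'],ray(c,b['xy'],.017)[:2])
print(proj(c,[.6665,-.171,.006]))
E
```

```text
0.78 [328.0, 242.9] [0.5422 0.0187]
0.71 [408.6, 191.5] [ 0.4731 -0.3366]
0.7 [387.7, 201.0] [ 0.5023 -0.2547]
0.69 [160.2, 326.5] [0.6958 0.492 ]
0.57 [359.7, 326.0] [0.3161 0.252 ]
0.48 [385.8, 187.2] [ 0.5434 -0.3231]
[325.6123 201.4038]
```

Call:
drive_tool(targets=[0.6,-1.4,0,0.2,0.3,0.6,0,0,0,0,0,0,0,0,-2,0,0,0,0,0,-2,0,0,0,0,0,0,0,0,0])

```text
time: 34.33
tool_pos: [0.6631, -0.1745, 0.1184]
ee_rot: [0.705, 0.066, -0.066, -0.704]
force: [-0.0, 0.8, -0.1]
opening: 0.0542
```

```bash
python3 - <<'E'
from h import *
to(.6665,-.171,.057,101)
p=manip.observe()['tool_pos']
c=cam('side');o=np.array([260,110])
im=cv2.resize(c['pixels'][110:230,260:420,::-1],None,fx=5,fy=5,interpolation=cv2.INTER_CUBIC)
a=np.radians(101);u=np.array([np.cos(a),np.sin(a),0]);v=np.array([-u[1],u[0],0])
for s in(-.0255,.0255):
  for t in(-.012,.012):
    q=(proj(c,np.array([p[0],p[1],p[2]-.048])+u*s+v*t)-o)*5;cv2.circle(im,(int(q[0]),int(q[1])),3,(0,0,255),-1)
a=np.radians(14.3);R=np.array([[np.cos(a),-np.sin(a)],[np.sin(a),np.cos(a)]])
for x in(-.028,.028):
  for y in(-.055,.055):
    q=(proj(c,[*(np.array([.665,-.172])+R@[x,y]),.022])-o)*5;cv2.circle(im,(int(q[0]),int(q[1])),3,(255,0,0),-1)
cv2.imwrite('pics/side12.png',im)
E
```

```text
t 34.33 jaw 100.7 open 54.2 p [ 663.1 -174.5  118.4] d cm [ 0.34  0.35 -6.14] rot [0.1 0.  0.3] F [-0.   0.8 -0.1]
```

View pics/side12.png

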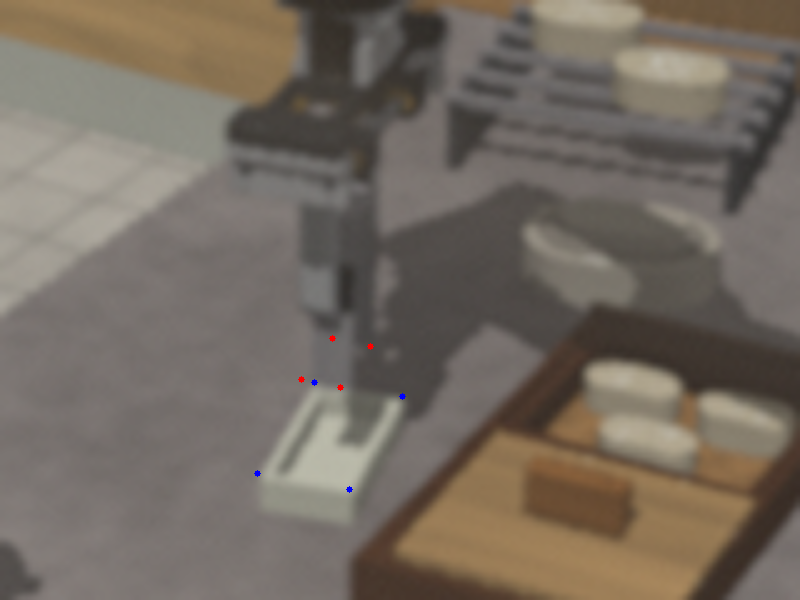

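All three bars lie flat in the well, at (630,385), (650,440) and (745,415) in the crop, and the tongs hang over the stand. Now I'll lower the tongs into it.

Call:
drive_tool(targets=[0.3,0.3,0,0,0,0.3,0,0,-2,0,0,0,0,0,-2,0,0,0,0,0,-0.8,0,0,0,0,0,0,0,0,0])

```text
time: 35.0
tool_pos: [0.6676, -0.1711, 0.07]
ee_rot: [0.705, 0.07, -0.066, -0.703]
force: [0.5, -0.7, -1.1]
opening: 0.0543
```

```bash
python3 - <<'E'
from h import *
to(.6665,-.171,.056,101)
E
```

```text
t 35.0 jaw 101.0 open 54.3 p [ 667.6 -171.1   70. ] d cm [-0.11  0.01 -1.4 ] rot [ 0.2  0.3 -0. ] F [ 0.5 -0.7 -1.1]
```

Call:
drive_tool(targets=[-0.1,0,-1,0.2,0.3,0,0,0,-0.4,0,0,0,0,0,0,0,0,0])

```text
time: 35.38
tool_pos: [0.6672, -0.1714, 0.0563]
ee_rot: [-0.704, -0.068, 0.068, 0.704]
force: [-0.3, 0.6, -0.2]
opening: 0.0545
```

```bash
python3 - <<'E'
from h import *
to(.6665,-.171,.056,101)
E
```

```text
t 35.38 jaw 101.0 open 54.5 p [ 667.2 -171.4   56.3] d cm [-0.07  0.04 -0.03] rot [-0.   0.1 -0. ] F [-0.3  0.6 -0.2]
```

Call:
drive_tool(targets=[0,0,-0.15,0,0,0,0,0,0,0,0,0])

```text
time: 35.62
tool_pos: [0.6679, -0.1716, 0.0559]
ee_rot: [0.704, 0.069, -0.067, -0.704]
force: [0.7, -0.3, -1.3]
opening: 0.0541
```

Call:
drive_tool(targets=[0,0,-0.15,0,0,0,0,0,0,0,0,0])

```text
time: 35.88
tool_pos: [0.6685, -0.1718, 0.0555]
ee_rot: [0.704, 0.07, -0.066, -0.703]
force: [1.2, -0.7, -1.7]
opening: 0.0543
```

Call:
drive_tool(targets=[-0.1,0,-0.2,0,0,0,0,0,0,0,0,0,0,0,0,0,0,0,0,0,0,0,0,0], grip=0.72)

```text
time: 36.38
tool_pos: [0.6674, -0.1719, 0.0533]
ee_rot: [0.704, 0.07, -0.066, -0.703]
force: [0.3, -1.5, 0.3]
opening: 0.0672
```

Call:
drive_tool(targets=[0,0,0,0,0,0,0,0,0,0,0,0,0,0,0,0,0,0,0,0,0,0,0,0,0,0,1,0,0,0,0,0,2,0,0,0,0,0,2.5,0,0,0,0,0,3,0,0,0,0,0,3,0,0,0,0,0,2,0,0,0,0,0,0,0,0,0], grip=1)

```text
time: 37.75
tool_pos: [0.6684, -0.1722, 0.2033]
ee_rot: [0.706, 0.073, -0.063, -0.702]
force: [-0.0, 0.4, -0.0]
opening: 0.0945
```

Call:
drive_tool(targets=[-1,4,1,0,0,0,-2,4,0,0,0,0,-2,4,0,0,0,0,-2,4,0,0,0,0,-2,4,0,0,0,0,-2,3,0,0,0,0,-2,3,0,0,0,-1,-2,2,0,0,0,-2,0,0,0,0,0,0])

```text
time: 38.88
tool_pos: [0.5099, 0.1152, 0.2095]
ee_rot: [0.707, 0.052, -0.045, -0.704]
force: [0.1, -0.6, 0.2]
opening: 0.0936
```

```bash
python3 - <<'E'
from h import *
np.set_printoptions(precision=4,suppress=True)
to(.484,-.1345,.12,94)
c=cam('top')
a=c['pixels'][150:330,385:575,::-1]
cv2.imwrite('pics/top13.png',cv2.resize(a,None,fx=3.3,fy=3.3,interpolation=cv2.INTER_CUBIC))
for b in bars(c,(475,225,545,305)): print('well',b)
E
```

```text
t 38.88 jaw 97.9 open 93.6 p [509.9 115.2 209.5] d cm [ -2.59 -24.97  -8.95] rot [ 0.3  0.6 -3.9] F [ 0.1 -0.6  0.2]
well (array([523.6321, 246.8679]), np.int32(212), array([ 0.5408, -0.3242]), np.float64(3.374162358934285), array([0.0199, 0.0619]))
well (array([525.5202, 282.2016]), np.int32(248), array([ 0.4666, -0.3273]), np.float64(3.310443936644589), array([0.0225, 0.0647]))
```

View pics/top13.png

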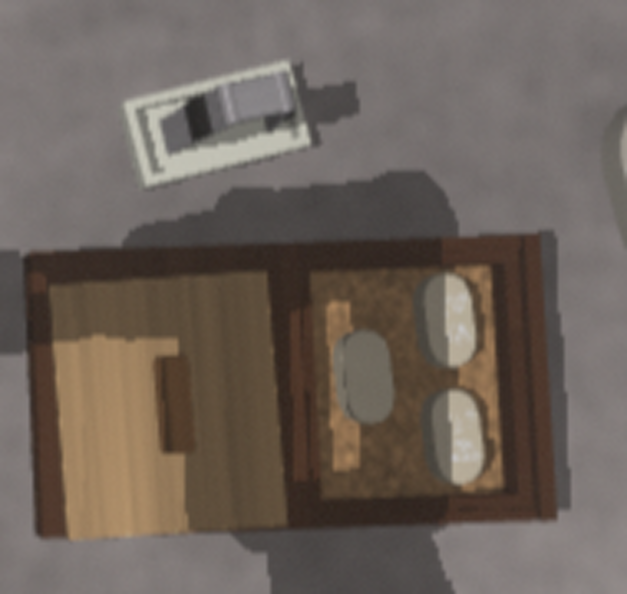

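The tongs stand in the stand at about (230,110) in the crop. All three bars lie flat in the well and the lid is undisturbed. Now the lid handle.

Call:
drive_tool(targets=[-0.4,-4,0,0,0,-0.6,-0.4,-4.2,0,0,0,-0.6,-0.4,-4.2,0,0,0,-0.6,-0.4,-4.2,0,0,0,-0.6,-0.4,-4.2,0,0,0,-0.6,-0.4,-3.5,-2,0,0,-0.6,0,0,-3,0,0,0,0,0,-2.5,0,0,0,0,0,0,0,0,0])

```text
time: 40.05
tool_pos: [0.4873, -0.1481, 0.1298]
ee_rot: [0.711, 0.025, -0.019, -0.703]
force: [-0.0, -0.0, 0.6]
opening: 0.0937
```

```bash
python3 - <<'E'
from h import *
to(.484,-.1345,.052,94.3)
E
```

```text
t 40.05 jaw 93.6 open 93.7 p [ 487.3 -148.1  129.8] d cm [-0.33  1.36 -7.78] rot [0.6 0.5 0.7] F [-0.  -0.   0.6]
```

Call:
drive_tool(targets=[-0.3,1.3,0,0.6,0.5,0.7,0,0,-2,0,0,0,0,0,-2,0,0,0,0,0,-2,0,0,0,0,0,0,0,0,0])

```text
time: 40.67
tool_pos: [0.4885, -0.1343, 0.0758]
ee_rot: [0.707, 0.031, -0.024, -0.706]
force: [0.2, -1.0, 0.3]
opening: 0.0944
```

```bash
python3 - <<'E'
from h import *
to(.484,-.1345,.053,94.3)
E
```

```text
t 40.67 jaw 94.5 open 94.4 p [ 488.5 -134.3   75.8] d cm [-0.45 -0.02 -2.28] rot [ 0.1  0.6 -0.2] F [ 0.2 -1.   0.3]
```

Call:
drive_tool(targets=[-0.4,0,-1.2,0.1,0.6,-0.2,0,0,-0.9,0,0,0,0,0,0,0,0,0])

```text
time: 41.05
tool_pos: [0.4863, -0.1344, 0.0569]
ee_rot: [0.707, 0.028, -0.026, -0.706]
force: [-0.3, -0.2, -0.2]
opening: 0.0938
```

```bash
python3 - <<'E'
from h import *
to(.484,-.1345,.053,94.3)
E
```

```text
t 41.05 jaw 94.4 open 93.8 p [ 486.3 -134.4   56.9] d cm [-0.23 -0.01 -0.39] rot [ 0.1  0.2 -0.1] F [-0.3 -0.2 -0.2]
```

Call:
drive_tool(targets=[0,0,0,0,0,0,0,0,0,0,0,0,0,0,0,0,0,0,0,0,0,0,0,0,0,0,0,0,0,0,0,0,0,0,0,0,0,0,0,0,0,0,0,0,0,0,0,0], grip=0.1, force=15)

```text
time: 42.05
tool_pos: [0.4871, -0.1346, 0.0581]
ee_rot: [0.707, 0.029, -0.025, -0.706]
force: [0.2, 2.6, 0.9]
opening: 0.0174
```

```bash
python3 - <<'E'
from h import *
to(.484,-.1345,.053,94.3)
E
```

```text
t 42.05 jaw 94.4 open 17.4 p [ 487.1 -134.6   58.1] d cm [-0.31  0.01 -0.51] rot [ 0.1  0.3 -0.1] F [0.2 2.6 0.9]
```

Call:
drive_tool(targets=[0.6,-0.5,0.05,0,0,-0.8,0.4,-1,0,0,0,-0.8,0.2,-1.5,0,0,0,0,0.1,-1.5,0,0,0,0,0.1,-1.5,0,0,0,0,0.1,-1.5,0,0,0,0,0.1,-1.5,0,0,0,0,0,0,0,0,0,0], force=25)

```text
time: 43.05
tool_pos: [0.5037, -0.2322, 0.0581]
ee_rot: [0.708, 0.018, -0.014, -0.706]
force: [-0.3, -0.8, 0.5]
opening: 0.0162
```

```bash
python3 - <<'E'
from h import *
to(.505,-.290,.058,92.8)
c=cam('top')
a=c['pixels'][200:330,380:575,::-1]
cv2.imwrite('pics/top14.png',cv2.resize(a,None,fx=4,fy=4,interpolation=cv2.INTER_CUBIC))
c=cam('side')
for n in('lid','handle'):
  for b in manip.spot_point(n,'side')[:2]: print(n,b['p'],b['xy'],ray(c,b['xy'],.037 if n=='lid' else .071)[:2])
E
```

```text
t 43.05 jaw 92.6 open 16.2 p [ 503.7 -232.2   58.1] d cm [ 0.13 -5.78 -0.01] rot [0.1 0.3 0.2] F [-0.3 -0.8  0.5]
lid 0.77 [384.3, 199.7] [ 0.50047598 -0.22654976]
handle 0.87 [385.1, 188.3] [ 0.50366399 -0.2333736 ]
```

View pics/top14.png

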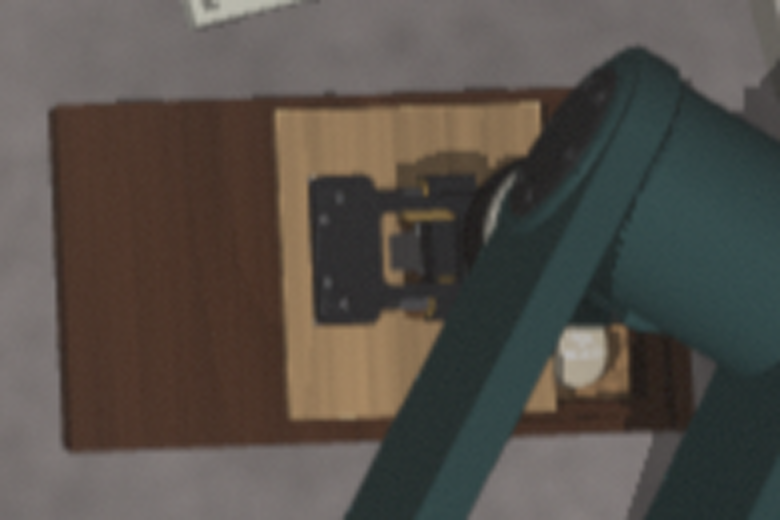

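The picture shows the lid level, held, and partly over the pocket, with its left edge from (275,108) to (290,418) in the crop. Picture views are used up, so I'll measure the lid's lateral centring numerically.

```bash
cat > edge.py <<'E'
from h import *
def edges(c,cols,r0=212,r1=325):
    im=cv2.cvtColor(cv2.GaussianBlur(c['pixels'],(3,3),0),cv2.COLOR_RGB2GRAY).astype(float);res=[]
    for u in cols:
        g=np.gradient(im[r0:r1,u]);pk=[]
        for i in range(2,len(g)-2):
            if abs(g[i])>8 and abs(g[i])==max(abs(g[i-2:i+3])):
                d=(abs(g[i+1])-abs(g[i-1]))/2/(2*abs(g[i])-abs(g[i-1])-abs(g[i+1])+1e-9)
                pk.append((round(r0+i+d,2),round(g[i])))
        res.append((u,pk))
    return res
E
python3 - <<'E'
from edge import *
c=cam('top')
for r in edges(c,[400,415,430,452,454,456]): print(r)
E
```

```text
(400, [(np.float64(225.63), -16), (np.float64(312.68), 16)])
(415, [(np.float64(224.26), -15), (np.float64(311.95), 20)])
(430, [(np.float64(224.26), -18), (np.float64(311.44), 18)])
(452, [(np.float64(223.18), -17), (np.float64(226.83), 24), (np.float64(304.5), -20), (np.float64(304.5), -20), (np.float64(310.78), 18)])
(454, [(np.float64(223.24), -16), (np.float64(226.93), 23), (np.float64(304.4), -22), (np.float64(310.79), 16)])
(456, [(np.float64(223.23), -18), (np.float64(226.93), 22), (np.float64(244.39), -16), (np.float64(304.4), -21), (np.float64(310.5), 16), (np.float64(310.5), 16)])
```

```bash
python3 - <<'E'
from h import *
c=cam('top')
f=lambda u,r,z: ray(c,(u,r),z)[:2]
for u,a,b,l,m in[(452,223.18,310.78,226.83,304.5),(454,223.24,310.79,226.93,304.4),(456,223.23,310.5,226.93,304.4)]:
    A,B=f(u,a,.036),f(u,b,.036);L,M=f(u,l,.044),f(u,m,.044)
    print('case mid',(A+B)/2,'w',A-B,'lid mid',(L+M)/2,'w',L-M)
# case yaw from edges
ca=np.array([(400,225.63),(430,224.0),(454,223.24)]);
print([f(u,r,.036) for u,r in[(400,225.63),(454,223.24),(400,312.68),(454,310.79)]])
E
```

```text
case mid [ 0.49683375 -0.16955623] w [ 0.18132804 -0.00066289] lid mid [ 0.49923907 -0.16772014] w [ 0.15973981 -0.00058397]
case mid [ 0.49680823 -0.17370671] w [ 0.18122909 -0.00070492] lid mid [ 0.49928443 -0.17184358] w [ 0.15933378 -0.00061976]
case mid [ 0.49716326 -0.17785898] w [ 0.1806618  -0.00074498] lid mid [ 0.49933166 -0.17596728] w [ 0.15933909 -0.00065705]
[array([ 0.58106884, -0.06151857]), array([ 0.58742277, -0.17405917]), array([ 0.40112656, -0.06195427]), array([ 0.40619368, -0.17335425])]
```

```bash
cat >> edge.py <<'E'
def trail(c):
    im=cv2.cvtColor(cv2.GaussianBlur(c['pixels'],(3,3),0),cv2.COLOR_RGB2GRAY).astype(float)
    for r in (240,285,295):
        g=np.gradient(im[r,385:500]);a=int(np.argmin(g[:20]));k=20+int(np.argmax(g[20:]))
        sub=lambda i:i+(abs(g[i+1])-abs(g[i-1]))/2/(2*abs(g[i])-abs(g[i-1])-abs(g[i+1]))
        A=ray(c,(385+sub(a),r),.036);B=ray(c,(385+sub(k),r),.044)
        print(r,round(385+sub(a),2),g[a].round(),round(385+sub(k),2),g[k].round(),'A',A[:2].round(4),'B',B[:2].round(4),'along mm',round(1000*float((A-B)[:2]@np.array([-.0506,.9987])),1))
E
python3 - <<'E'
from edge import *
to(.504,-.290,.058,92.8)
trail(cam('top'))
E
```

```text
t 43.35 jaw 92.7 open 15.9 p [ 503.6 -229.8   58.1] d cm [ 0.04 -6.02 -0.01] rot [0.  0.3 0.1] F [-0.5 -1.7  0.1]
240 392.0 -22.0 447.46 22.0 A [ 0.5509 -0.045 ] B [ 0.5517 -0.1585] along mm 113.4
285 393.89 -24.0 449.98 26.0 A [ 0.4578 -0.0492] B [ 0.4592 -0.1634] along mm 114.2
295 394.53 -24.0 450.1 28.0 A [ 0.4373 -0.0506] B [ 0.4387 -0.1636] along mm 113.0
```

Call:
drive_tool(targets=[-0.1,-1.3,0,0,0.2,0,0,-1.3,0,0,0,0,0,-1.3,0,0,0,0,0,-1,0,0,0,0,0,0,0,0,0,0])

```text
time: 44.02
tool_pos: [0.5026, -0.2806, 0.0578]
ee_rot: [-0.706, -0.017, 0.017, 0.708]
force: [-0.5, -0.1, 0.6]
opening: 0.0161
```

```bash
python3 - <<'E'
from edge import *
to(.504,-.287,.058,92.9)
c=cam('top');trail(c)
for r in edges(c,[470,474,478,480,482]): print(r)
E
```

```text
t 44.02 jaw 92.7 open 16.1 p [ 502.6 -280.6   57.8] d cm [ 0.14 -0.64  0.02] rot [-0.1  0.   0.2] F [-0.5 -0.1  0.6]
240 392.02 -23.0 472.07 24.0 A [ 0.5509 -0.045 ] B [ 0.5523 -0.2094] along mm 164.3
285 393.91 -24.0 474.32 22.0 A [ 0.4578 -0.0492] B [ 0.4597 -0.2135] along mm 164.2
295 394.56 -24.0 475.12 24.0 A [ 0.4373 -0.0506] B [ 0.4393 -0.215 ] along mm 164.3
(470, [(np.float64(223.23), -18), (np.float64(310.0), 21)])
(474, [(np.float64(223.1), -18), (np.float64(227.88), 24), (np.float64(309.93), 18)])
(478, [(np.float64(222.57), -17), (np.float64(227.91), 26), (np.float64(305.23), -25), (np.float64(309.83), 18)])
(480, [(np.float64(222.38), -18), (np.float64(227.94), 24), (np.float64(305.19), -24), (np.float64(309.79), 18)])
(482, [(np.float64(222.29), -18), (np.float64(227.96), 22), (np.float64(305.21), -26), (np.float64(309.71), 18)])
```

Call:
drive_tool(targets=[0.2,-0.7,0,0,0,0.1,0,0,0,0,0,0,0,0,0,0,0,0])

```text
time: 44.45
tool_pos: [0.5047, -0.2879, 0.0578]
ee_rot: [-0.706, -0.018, 0.018, 0.708]
force: [-0.2, 1.4, -0.3]
opening: 0.016
```

```bash
python3 - <<'E'
from edge import *
to(.5045,-.287,.058,92.9)
c=cam('top');trail(c)
for u,pk in edges(c,[482,484,486]):
    r=[p[0] for p in pk]; print(u,r)
    f=lambda r,z: ray(c,(u,r),z)[0]
    ct=223.24-.0443*(u-454);cb=310.79-.035*(u-454)
    print('case mid',f((ct+cb)/2,.036), 'lid mid', [(f(a,.044)+f(b,.044))/2 for a in r for b in r if abs(b-a-77.4)<1])
E
```

```text
t 44.45 jaw 92.9 open 16.0 p [ 504.7 -287.9   57.8] d cm [-0.02  0.09  0.02] rot [-0.1  0.   0. ] F [-0.2  1.4 -0.3]
240 392.0 -22.0 475.37 20.0 A [ 0.5509 -0.045 ] B [ 0.5524 -0.2163] along mm 171.1
285 393.91 -25.0 478.13 24.0 A [ 0.4578 -0.0492] B [ 0.4598 -0.2213] along mm 172.0
295 394.59 -24.0 478.55 22.0 A [ 0.4373 -0.0507] B [ 0.4394 -0.2221] along mm 171.3
482 [np.float64(222.32), np.float64(226.9), np.float64(304.39), np.float64(309.72)]
case mid 0.49930919678068264 lid mid [np.float64(0.49998720327492563)]
484 [np.float64(222.29), np.float64(226.91), np.float64(304.29), np.float64(309.43)]
case mid 0.49952101742795274 lid mid [np.float64(0.5001260516775451)]
486 [np.float64(222.28), np.float64(226.87), np.float64(304.35), np.float64(309.44)]
case mid 0.4997328549879061 lid mid [np.float64(0.5001536766073558)]
```

Call:
drive_tool(targets=[0,0.1,-0.25,0,0,0,0,0,-0.25,0,0,0,0,0,0,0,0,0])

```text
time: 44.88
tool_pos: [0.5049, -0.2883, 0.0567]
ee_rot: [0.708, 0.019, -0.017, -0.706]
force: [-1.1, 1.0, 1.6]
opening: 0.0161
```

```bash
python3 - <<'E'
from edge import *
to(.5045,-.287,.053,92.9)
E
```

```text
t 44.88 jaw 92.9 open 16.1 p [ 504.9 -288.3   56.7] d cm [-0.04  0.13 -0.37] rot [0.1 0.1 0. ] F [-1.1  1.   1.6]
```

Call:
drive_tool(targets=[0,0.1,-0.4,0,0,0,0,0,-0.2,0,0,0,0,0,-0.1,0,0,0])

```text
time: 45.25
tool_pos: [0.5052, -0.2888, 0.0553]
ee_rot: [0.709, 0.019, -0.016, -0.704]
force: [-1.7, -0.6, 4.2]
opening: 0.0162
```

```bash
python3 - <<'E'
from edge import *
to(.5045,-.287,.053,92.9)
c=cam('top');trail(c)
E
```

```text
t 45.25 jaw 92.9 open 16.2 p [ 505.2 -288.8   55.3] d cm [-0.07  0.18 -0.23] rot [0.4 0.2 0. ] F [-1.7 -0.6  4.2]
240 392.0 -22.0 475.33 20.0 A [ 0.5509 -0.045 ] B [ 0.5524 -0.2162] along mm 171.1
285 393.89 -24.0 477.97 25.0 A [ 0.4578 -0.0492] B [ 0.4598 -0.221 ] along mm 171.7
295 394.56 -24.0 478.82 22.0 A [ 0.4373 -0.0506] B [ 0.4394 -0.2226] along mm 171.9
```

Call:
drive_tool(targets=[-0.15,0.15,0.1,0.4,0.2,0,-0.05,0.1,-0.3,0,0,0,0,0,-0.2,0,0,0,0,0,0,0,0,0])

```text
time: 45.8
tool_pos: [0.5044, -0.2878, 0.0558]
ee_rot: [0.709, 0.019, -0.016, -0.705]
force: [-1.1, -0.1, 2.9]
opening: 0.0163
```

```bash
python3 - <<'E'
from edge import *
to(.5045,-.287,.053,92.9)
c=cam('top');trail(c)
for u,pk in edges(c,[482,484,486]):
    r=[p[0] for p in pk]
    f=lambda r,z: ray(c,(u,r),z)[0]
    ct=223.24-.0443*(u-454);cb=310.79-.035*(u-454)
    print('case mid',f((ct+cb)/2,.036), 'lid mid', [((f(a,.042)+f(b,.042))/2,b-a) for a in r for b in r if abs(b-a-77.4)<2])
E
```

```text
t 45.8 jaw 92.9 open 16.3 p [ 504.4 -287.8   55.8] d cm [ 0.01  0.08 -0.28] rot [0.3 0.3 0. ] F [-1.1 -0.1  2.9]
240 392.02 -22.0 475.05 23.0 A [ 0.5509 -0.045 ] B [ 0.5524 -0.2156] along mm 170.4
285 393.91 -25.0 477.66 20.0 A [ 0.4578 -0.0492] B [ 0.4598 -0.2204] along mm 171.0
295 394.53 -24.0 478.0 26.0 A [ 0.4373 -0.0506] B [ 0.4393 -0.2209] along mm 170.3
case mid 0.49930919678068264 lid mid [(np.float64(0.4998898050976567), np.float64(77.64000000000001))]
case mid 0.49952101742795274 lid mid [(np.float64(0.5000604528976338), np.float64(77.59999999999997))]
case mid 0.4997328549879061 lid mid [(np.float64(0.5001070565853971), np.float64(77.52000000000001))]
```

Call:
drive_tool(targets=[0,0,0,0,0,0,0,0,0,0,0,0,0,0,0,0,0,0,0,0,0,0,0,0], grip=0.3)

```text
time: 46.35
tool_pos: [0.5035, -0.2865, 0.0525]
ee_rot: [0.708, 0.018, -0.018, -0.706]
force: [0.2, 0.6, -0.1]
opening: 0.0282
```

```bash
python3 - <<'E'
from edge import *
to(.5045,-.287,.053,92.9)
c=cam('top');trail(c)
for u,pk in edges(c,[482,484,486]):
    r=[p[0] for p in pk]
    f=lambda r,z: ray(c,(u,r),z)[0]
    ct=223.24-.0443*(u-454);cb=310.79-.035*(u-454)
    print(pk[-1:],'case mid',f((ct+cb)/2,.036), 'lid mid', [((f(a,.039)+f(b,.039))/2,b-a) for a in r for b in r if abs(b-a-77.)<3])
E
```

```text
t 46.35 jaw 92.9 open 28.2 p [ 503.5 -286.5   52.5] d cm [ 0.1  -0.05  0.05] rot [ 0.1  0.1 -0. ] F [ 0.2  0.6 -0.1]
240 391.98 -22.0 475.03 23.0 A [ 0.5509 -0.0449] B [ 0.5524 -0.2156] along mm 170.5
285 393.92 -24.0 477.61 20.0 A [ 0.4578 -0.0493] B [ 0.4598 -0.2203] along mm 170.9
295 394.53 -24.0 478.0 26.0 A [ 0.4373 -0.0506] B [ 0.4393 -0.2209] along mm 170.3
[(np.float64(309.72), 18)] case mid 0.49930919678068264 lid mid [(np.float64(0.5000349153654264), np.float64(77.62)), (np.float64(0.5000349153654264), np.float64(77.62))]
[(np.float64(309.44), 18)] case mid 0.49952101742795274 lid mid [(np.float64(0.5002059989077963), np.float64(77.58000000000001))]
[(np.float64(309.5), 18)] case mid 0.4997328549879061 lid mid [(np.float64(0.5001804848697481), np.float64(77.51000000000002))]
```

The measured case end edge was probably its lower edge (the +y face is visible to the camera), so the lid still needs about 4–5 mm more toward −y. I'll push it with the loosened fingers.

Call:
drive_tool(targets=[0,-0.5,0.1,0,0,0,0,-0.3,0,0,0,0,0,-0.2,0,0,0,0,0,0,0,0,0,0])

```text
time: 46.9
tool_pos: [0.5035, -0.2965, 0.0534]
ee_rot: [0.707, 0.018, -0.018, -0.707]
force: [-0.4, 0.5, -1.1]
opening: 0.028
```

```bash
cat >> edge.py <<'E'
def rep():
    to(.5045,-.287,.053,92.9)
    c=cam('top');trail(c)
    for u,pk in edges(c,[486,488,490]):
        r=[p[0] for p in pk]
        f=lambda r,z: ray(c,(u,r),z)[0]
        ct=223.24-.0443*(u-454);cb=310.79-.035*(u-454)
        print('case mid',f((ct+cb)/2,.036), 'lid mid', [((f(a,.041)+f(b,.041))/2,b-a) for a in r for b in r if abs(b-a-77.)<3])
E
python3 -c "
from edge import *
rep()"
```

```text
t 46.9 jaw 92.9 open 28.0 p [ 503.5 -296.5   53.4] d cm [ 0.1   0.95 -0.04] rot [ 0.   0.1 -0. ] F [-0.4  0.5 -1.1]
240 392.0 -22.0 476.12 24.0 A [ 0.5509 -0.045 ] B [ 0.5524 -0.2178] along mm 172.7
285 393.94 -24.0 478.73 24.0 A [ 0.4578 -0.0493] B [ 0.4598 -0.2226] along mm 173.2
295 394.56 -24.0 479.12 26.0 A [ 0.4373 -0.0506] B [ 0.4394 -0.2232] along mm 172.5
case mid 0.4997328549879061 lid mid [(np.float64(0.49966662870118506), np.float64(77.07000000000002))]
case mid 0.4999447094625685 lid mid [(np.float64(0.5002946652158219), np.float64(77.39000000000001))]
case mid 0.5001565808539657 lid mid [(np.float64(0.5004459761025304), np.float64(77.47000000000003))]
```

Call:
drive_tool(targets=[0,-0.3,0,0,0,0,0,0,0,0,0,0])

```text
time: 47.2
tool_pos: [0.5035, -0.2994, 0.0534]
ee_rot: [0.707, 0.019, -0.018, -0.707]
force: [-0.7, 0.7, -0.4]
opening: 0.0282
```

```bash
python3 -c "
from edge import *
rep()"
```

```text
t 47.2 jaw 92.9 open 28.2 p [ 503.5 -299.4   53.4] d cm [ 0.1   1.24 -0.04] rot [-0.   0.1 -0. ] F [-0.7  0.7 -0.4]
240 391.98 -22.0 477.34 22.0 A [ 0.5509 -0.0449] B [ 0.5524 -0.2203] along mm 175.3
285 393.91 -24.0 480.0 27.0 A [ 0.4578 -0.0492] B [ 0.4598 -0.2252] along mm 175.8
295 394.53 -24.0 480.33 26.0 A [ 0.4373 -0.0506] B [ 0.4394 -0.2257] along mm 175.0
case mid 0.4997328549879061 lid mid [(np.float64(0.4996657013304393), np.float64(76.97))]
case mid 0.4999447094625685 lid mid [(np.float64(0.5001275616135026), np.float64(77.16999999999999))]
case mid 0.5001565808539657 lid mid [(np.float64(0.5004361261904707), np.float64(77.51999999999998))]
```

Call:
drive_tool(targets=[0,-0.2,0,0,0,0,0,0,0,0,0,0])

```text
time: 47.5
tool_pos: [0.5037, -0.2995, 0.0533]
ee_rot: [-0.706, -0.019, 0.018, 0.708]
force: [1.1, 0.3, -0.0]
opening: 0.0282
```

```bash
python3 -c "
from edge import *
rep()"
```

```text
t 47.5 jaw 93.0 open 28.2 p [ 503.7 -299.5   53.3] d cm [ 0.08  1.25 -0.03] rot [-0.2  0.1 -0.1] F [ 1.1  0.3 -0. ]
240 391.96 -22.0 477.61 20.0 A [ 0.5509 -0.0449] B [ 0.5524 -0.2209] along mm 175.8
285 393.93 -25.0 480.03 27.0 A [ 0.4578 -0.0493] B [ 0.4598 -0.2253] along mm 175.9
295 394.53 -24.0 480.33 26.0 A [ 0.4373 -0.0506] B [ 0.4394 -0.2257] along mm 175.0
case mid 0.4997328549879061 lid mid [(np.float64(0.5003409500230448), np.float64(77.48000000000002))]
case mid 0.4999447094625685 lid mid [(np.float64(0.5002643696145641), np.float64(77.46000000000004))]
case mid 0.5001565808539657 lid mid [(np.float64(0.5001885321001298), np.float64(77.52000000000001))]
```

Call:
drive_tool(targets=[0,-0.4,0,0,0,0,0,0,0,0,0,0])

```text
time: 47.8
tool_pos: [0.5037, -0.2993, 0.0532]
ee_rot: [-0.702, -0.019, 0.018, 0.711]
force: [0.2, 0.4, -0.4]
opening: 0.0283
```

```bash
python3 -c "
from edge import *
rep()"
```

```text
t 47.8 jaw 93.0 open 28.3 p [ 503.7 -299.3   53.2] d cm [ 0.08  1.23 -0.02] rot [-0.7  0.  -0.1] F [ 0.2  0.4 -0.4]
240 392.0 -22.0 477.64 21.0 A [ 0.5509 -0.045 ] B [ 0.5524 -0.2209] along mm 175.8
285 393.92 -24.0 480.03 26.0 A [ 0.4578 -0.0493] B [ 0.4598 -0.2253] along mm 175.9
295 394.56 -24.0 480.39 25.0 A [ 0.4373 -0.0506] B [ 0.4394 -0.2259] along mm 175.1
case mid 0.4997328549879061 lid mid [(np.float64(0.5003716178536987), np.float64(77.44999999999999))]
case mid 0.4999447094625685 lid mid [(np.float64(0.5003366757260361), np.float64(77.47))]
case mid 0.5001565808539657 lid mid [(np.float64(0.5002093514163795), np.float64(77.53999999999999))]
```

Call:
drive_tool(targets=[0,0.6,0,0,0,0,0,0,0,0,0,0,0,0,0,0,0,0,0,0,0,0,0,0], grip=1)

```text
time: 48.35
tool_pos: [0.5036, -0.2955, 0.0534]
ee_rot: [-0.704, -0.019, 0.018, 0.71]
force: [-0.2, 0.0, -0.1]
opening: 0.0649
```

Call:
drive_tool(targets=[0,0,1,0,0,0,0,0,2,0,0,0,0,0,3,0,0,0,0,0,4,0,0,0,0,2,4,0,0,0,-1,4,0,0,0,0,-1,5,0,0,0,0,-1,5,0,0,0,0,-1,5,0,0,0,0,-1,5,0,0,0,0,-1,5,0,0,0,0,-1,5,0,0,0,0])

```text
time: 49.85
tool_pos: [0.4319, 0.0698, 0.2079]
ee_rot: [-0.706, -0.021, 0.009, 0.708]
force: [0.4, 0.3, -0.0]
opening: 0.0939
```

Call:
drive_tool(targets=[-1,5,0,0,0,0,-1,5,0,0,0,0,-1,5,0,0,0,0,0,0,0,0,0,0])

```text
time: 50.35
tool_pos: [0.4, 0.2272, 0.2124]
ee_rot: [-0.705, -0.025, 0.008, 0.709]
force: [0.4, 0.1, -0.1]
opening: 0.094
```

```bash
cat > lidfit.py <<'E'
from h import *
from scipy.optimize import minimize
# segment bright lid plate in the top view and fit its outline
c=cam('top','fin_top.png');im=c['pixels'];hsv=cv2.cvtColor(im,cv2.COLOR_RGB2HSV)
m=((hsv[:,:,2]>105)&(hsv[:,:,1]>60)).astype(np.uint8);M=np.zeros_like(m);M[215:315,465:560]=m[215:315,465:560]
M=cv2.morphologyEx(M,cv2.MORPH_OPEN,np.ones((3,3)))
cn=max(cv2.findContours(M,cv2.RETR_EXTERNAL,cv2.CHAIN_APPROX_NONE)[0],key=cv2.contourArea)
r=cv2.minAreaRect(cn);print('lid rect',r)
for z in(.044,.039):
    P=np.array([ray(c,p,z)[:2] for p in cv2.boxPoints(r)]);print(z,P.mean(0).round(4),[round(float(np.linalg.norm(P[i]-P[(i+1)%4])*1e3),1) for i in range(4)])
for n,z in(('lid',.031),('handle',.065),('pocket',.031)):
  for cm in('top','side'):
    d=cam(cm)
    for b in manip.spot_point(n,cm)[:1]: print(n,cm,b['p'],ray(d,b['xy'],z)[:2].round(4))
E
python3 lidfit.py; python3 -c "
from h import *
to(.5,0,.1,93)"
```

```text
lid rect ((511.9847717285156, 264.7113342285156), (78.15499114990234, 66.64461517333984), 86.98721313476562)
0.044 [ 0.5026 -0.2916] [138.5, 160.9, 137.2, 160.6]
0.039 [ 0.5028 -0.2932] [139.0, 161.6, 137.8, 161.3]
lid top 0.66 [ 0.5051 -0.2913]
lid side 0.64 [ 0.5015 -0.3006]
handle top 0.69 [ 0.5012 -0.2969]
handle side 0.55 [ 0.505  -0.2952]
pocket side 0.6 [ 0.4988 -0.2853]
t 51.0 jaw 92.3 open 94.2 p [401.  224.1 211.5] d cm [  9.9  -22.41 -11.15] rot [-0.3  1.3  0.7] F [-0.4  0.2  0.2]
```

```bash
cat > chk.py <<'E'
from edge import *
c=cam('top');c0=dict(c);c0['pixels']=cv2.imread('pics/top0.png')[:,:,::-1].copy()
def widths(c,cols,z):
    w=[]
    for u,pk in edges(c,cols):
        r=[p[0] for p in pk]
        best=[(a,b) for a in r for b in r if abs(b-a-77.2)<1.5]
        if best: a,b=best[0]; w.append(np.linalg.norm(ray(c,(u,a),z)-ray(c,(u,b),z))*1e3)
    return np.median(w).round(2),np.std(w).round(2),len(w)
print('parked z44',widths(c0,range(404,466),.044)); print('now z44',widths(c,range(484,542),.044),'z39',widths(c,range(484,542),.039))
# side camera: wood mask centroid rows vs model
s=cam('side','fin_side.png');s1=dict(s);s1['pixels']=cv2.imread('pics/side1.png')[:,:,::-1].copy()
def model(x,y,z,yaw,vis):
    M=np.zeros((480,640),np.uint8);a=np.radians(yaw);R=np.array([[np.cos(a),-np.sin(a)],[np.sin(a),np.cos(a)]])
    for hx,hy,z0,z1 in((.0795,.0685,z-vis,z),(.03,.008,z,z+.034)):
        q=np.array([proj(s,[*(np.array([x,y])+R@[i*hx,j*hy]),k]) for i in(-1,1) for j in(-1,1) for k in(z0,z1)])
        cv2.fillConvexPoly(M,cv2.convexHull((q*16).round().astype(np.int32)),1,shift=4)
    return M
def mask(c):
    h=cv2.cvtColor(c['pixels'],cv2.COLOR_RGB2HSV);m=((h[:,:,2]>95)&(h[:,:,1]>60)).astype(np.uint8);m[:170]=0;m[250:]=0;m[:,:325]=0;m[:,440:]=0
    return m
from scipy.ndimage import shift
for n,c_,hyps in(('parked',s1,[(.484,-.1345,.044,4.3,.008)]),('now',s,[(.5026,-.2916,.044,2.9,.008),(.5028,-.2932,.039,2.9,.003)])):
    m=mask(c_).astype(float)
    for hy in hyps:
        k=model(*hy).astype(float)
        sc=lambda d:(lambda t:np.minimum(t,m).sum()/np.maximum(t,m).sum())(shift(k,d,order=1))
        g=max(((sc((dy,dx)),dy,dx) for dy in np.arange(-4,4.1,.5) for dx in np.arange(-4,5.1,.5)))
        print(n,hy[2],'IoU',np.round(g,3),'mask',m.sum(),'model',k.sum())
E
python3 chk.py
```

```text
parked z44 (np.float64(157.75), np.float64(0.46), 15)
now z44 (np.float64(158.65), np.float64(0.61), 58) z39 (np.float64(159.32), np.float64(0.62), 58)
parked 0.044 IoU [ 0.663 -1.     0.   ] mask 2644.0 model 1799.0
now 0.044 IoU [0.874 1.    1.   ] mask 1575.0 model 1480.0
now 0.039 IoU [0.872 0.    1.   ] mask 1575.0 model 1398.0
```

The width check suggests the lid has dropped: 158.7 mm apparent, against about 159.3 mm when held at deck level. The side-view fit doesn't settle it, so I'll touch the lid plate's rear with shut fingers. That should meet at z≈39 mm if home and ≥42 mm if not.

Call:
drive_tool(targets=[0.9,-4.4,0,0,0,0,0.9,-4.4,0,0,0,0,0.9,-4.4,0,0,0,0,0.9,-4.4,0,0,0,0,0.9,-4.4,0,0,0,0,0.9,-4.4,0,0,0,0,0.9,-4.4,0,0,0,0,0.9,-4.4,0,0,0,0,0.9,-4.4,0,0,0,0,0.9,-4.4,0,0,0,0,0.9,-3,0,0,0,0,0,0,0,0,0,0], grip=0, force=10)

```text
time: 52.6
tool_pos: [0.5011, -0.2599, 0.2109]
ee_rot: [-0.705, -0.025, 0.008, 0.709]
force: [0.4, 0.5, 0.6]
opening: 0.0005
```

```bash
python3 -c "
from h import *
to(.5005,-.248,.10,92.8)"
```

```text
t 52.6 jaw 92.7 open 0.5 p [ 501.1 -259.9  210.9] d cm [ -0.06   1.19 -11.09] rot [-0.3  1.4  0.1] F [0.4 0.5 0.6]
```

Call:
drive_tool(targets=[0,1.2,-2,-0.3,1.4,0,0,0,-3.5,0,0,0,0,0,-3.5,0,0,0,0,0,-2.5,0,0,0,0,0,-1,0,0,0,0,0,0,0,0,0])

```text
time: 53.35
tool_pos: [0.4988, -0.2345, 0.0777]
ee_rot: [-0.705, -0.018, 0.023, 0.709]
force: [0.8, -0.3, -0.3]
opening: 0.0003
```

```bash
python3 -c "
from h import *
to(.5005,-.248,.045,92.8)"
```

```text
t 53.35 jaw 93.3 open 0.3 p [ 498.8 -234.5   77.7] d cm [ 0.17 -1.35 -3.27] rot [-0.3 -0.4 -0.5] F [ 0.8 -0.3 -0.3]
```

Call:
drive_tool(targets=[0.1,-1.1,0,-0.3,-0.4,-0.5,0,0,-1,0,0,0,0,0,-1,0,0,0,0,0,-0.6,0,0,0,0,0,0,0,0,0])

```text
time: 53.98
tool_pos: [0.5015, -0.247, 0.053]
ee_rot: [0.708, 0.019, -0.015, -0.706]
force: [-0.3, 0.8, -0.2]
opening: 0.0007
```

```bash
python3 -c "
from h import *
to(.5005,-.248,.045,92.8)"
```

```text
t 53.98 jaw 92.7 open 0.7 p [ 501.5 -247.    53. ] d cm [-0.1 -0.1 -0.8] rot [0.1 0.3 0.1] F [-0.3  0.8 -0.2]
```

Call:
drive_tool(targets=[0,0,-0.7,0,0,0,0,0,0,0,0,0])

```text
time: 54.22
tool_pos: [0.5015, -0.2471, 0.0456]
ee_rot: [0.708, 0.018, -0.015, -0.706]
force: [0.1, -0.6, -0.3]
opening: 0.0007
```

Call:
drive_tool(targets=[0,0,-0.3,0,0,0,0,0,0,0,0,0])

```text
time: 54.48
tool_pos: [0.5017, -0.2471, 0.0426]
ee_rot: [0.708, 0.019, -0.015, -0.706]
force: [0.1, 0.0, -0.1]
opening: 0.0006
```

Call:
drive_tool(targets=[0,0,-0.3,0,0,0,0,0,0,0,0,0])

```text
time: 54.72
tool_pos: [0.502, -0.2472, 0.0398]
ee_rot: [0.708, 0.019, -0.015, -0.706]
force: [0.1, 0.6, -0.1]
opening: 0.0003
```

Call:
drive_tool(targets=[0,0,-0.3,0,0,0,0,0,0,0,0,0])

```text
time: 54.98
tool_pos: [0.5027, -0.2477, 0.04]
ee_rot: [0.709, 0.02, -0.014, -0.705]
force: [0.0, -0.1, -1.0]
opening: 0.0002
```

Call:
drive_tool(targets=[0,0,-0.2,0,0,0,0,0,0,0,0,0])

```text
time: 55.22
tool_pos: [0.5031, -0.2479, 0.0394]
ee_rot: [0.709, 0.02, -0.014, -0.705]
force: [-0.5, -0.6, -0.1]
opening: 0.0005
```

Call:
drive_tool(targets=[0,0,2,0,0,0,0,0,3,0,0,0,0,0,2,0,0,0,0,-4,0,0,0,0,0.2,-4,0,0,0,0,0,-1,0,0,0,0,0,0,0,0,0,0])

```text
time: 56.1
tool_pos: [0.5037, -0.3377, 0.1065]
ee_rot: [0.707, 0.019, -0.016, -0.707]
force: [0.1, 1.0, 0.4]
opening: 0.0006
```

```bash
python3 -c "
from h import *
to(.505,-.338,.043,92.8)"
```

```text
t 56.1 jaw 92.8 open 0.6 p [ 503.7 -337.7  106.5] d cm [ 0.13 -0.03 -6.35] rot [ 0.   0.2 -0. ] F [0.1 1.  0.4]
```

Call:
drive_tool(targets=[0,0,-2,0,0,0,0,0,-2,0,0,0,0,0,-1,0,0,0,0,0,-0.5,0,0,0,0,0,0,0,0,0])

```text
time: 56.72
tool_pos: [0.5042, -0.3324, 0.0498]
ee_rot: [-0.706, -0.02, 0.018, 0.708]
force: [-0.2, 0.8, 0.0]
opening: 0.0008
```

Call:
drive_tool(targets=[0,0,-0.4,0,0,0,0,0,0,0,0,0])

```text
time: 56.98
tool_pos: [0.5049, -0.3327, 0.0469]
ee_rot: [-0.707, -0.021, 0.017, 0.707]
force: [0.2, -0.4, -0.2]
opening: 0.0002
```

Call:
drive_tool(targets=[0,0,-0.3,0,0,0,0,0,0,0,0,0])

```text
time: 57.22
tool_pos: [0.5052, -0.3331, 0.0444]
ee_rot: [0.707, 0.021, -0.017, -0.707]
force: [-0.5, -0.4, -0.4]
opening: 0.0005
```

Call:
drive_tool(targets=[0,0,-0.3,0,0,0,0,0,0,0,0,0])

```text
time: 57.48
tool_pos: [0.5052, -0.3332, 0.0413]
ee_rot: [0.707, 0.021, -0.016, -0.707]
force: [0.9, -0.5, 0.2]
opening: 0.0006
```

Call:
drive_tool(targets=[0,0,-0.3,0,0,0,0,0,0,0,0,0])

```text
time: 57.72
tool_pos: [0.5058, -0.3337, 0.0395]
ee_rot: [0.707, 0.022, -0.016, -0.706]
force: [0.4, -1.1, 0.4]
opening: 0.0004
```

Call:
drive_tool(targets=[0,0,2,0,0,0,0,0,4,0,0,0,0,0,5,0,0,0,-1,4,3,0,0,0,-1,5,0,0,0,0,-1,5,0,0,0,0,-1,5,0,0,0,0,-1,5,0,0,0,0,-1,5,0,0,0,0,-1,5,0,0,0,0,-1,5,0,0,0,0,0,0,0,0,0,0])

```text
time: 59.22
tool_pos: [0.4204, 0.0681, 0.1804]
ee_rot: [-0.706, -0.022, 0.014, 0.708]
force: [-0.2, 0.2, -0.0]
opening: 0.0
```

Call:
drive_tool(targets=[-1,5,0,0,0,0,-1,5,0,0,0,0,0,5,0,0,0,0,0,0,0,0,0,0])

```text
time: 59.72
tool_pos: [0.4016, 0.2184, 0.1799]
ee_rot: [0.707, 0.021, -0.012, -0.707]
force: [-0.2, -0.4, 0.4]
opening: 0.0007
```

```bash
python3 lidfit.py; python3 chk.py|head -2; python3 - <<'E'
from h import *
for n,z in(('tongs',.006),('mortar',0),('bottle',0),('bar1',.017)):
  for cm in('top','side'):
    d=cam(cm)
    for b in manip.spot_point(n,cm)[:5]: print(n,cm,b['p'],np.round(b['xy'],1),ray(d,b['xy'],z)[:2].round(4))
c=cam('top','last.png')
E
```

```text
lid rect ((511.9847717285156, 264.7113342285156), (78.15499114990234, 66.64461517333984), 86.98721313476562)
0.044 [ 0.5026 -0.2916] [138.5, 160.9, 137.2, 160.6]
0.039 [ 0.5028 -0.2932] [139.0, 161.6, 137.8, 161.3]
lid top 0.85 [ 0.5026 -0.293 ]
lid side 0.69 [ 0.4925 -0.2805]
handle top 0.64 [ 0.5027 -0.2918]
handle side 0.63 [ 0.506  -0.3051]
pocket side 0.78 [ 0.5057 -0.2804]
parked z44 (np.float64(157.75), np.float64(0.46), 15)
now z44 (np.float64(158.58), np.float64(0.62), 58) z39 (np.float64(159.26), np.float64(0.63), 58)
tongs top 0.94 [454.2 185.6] [ 0.6715 -0.1818]
tongs side 0.47 [326.6 200.6] [ 0.6664 -0.1764]
tongs side 0.45 [390.  190.8] [ 0.5304 -0.3275]
mortar top 0.59 [329.6 133. ] [0.7839 0.0864]
mortar side 0.58 [239.5 234.8] [0.7835 0.0963]
bottle top 0.64 [257.7 143.1] [0.7597 0.2414]
bottle side 0.97 [213.  268.2] [0.7484 0.2507]
bar1 top 0.87 [364.  244.5] [0.5421 0.0117]
bar1 top 0.64 [144.1 166.1] [0.703  0.4791]
bar1 side 0.86 [359.1 326.8] [0.316  0.2549]
bar1 side 0.74 [161.4 328.1] [0.6898 0.4944]
bar1 side 0.54 [324.7 246.5] [0.5411 0.0373]
bar1 side 0.44 [393.1 191.9] [ 0.5119 -0.3099]
```

```bash
python3 -c "
from h import *
print(manip.hand_in()); print(manip.observe()['time'])"
```

```text
the job is handed in; nothing more can be done
None
the job is handed in; nothing more can be done
```

The job is handed in at about 61 s of robot time; no verdict was reported. Three bars were on the tray. I moved all of them into the well with the tongs, stood the tongs back in their stand, and slid the lid home. It caught on the deck edge at first, so I pushed it the last few millimetres with the fingers.

**Last checks:**
- **Bars:** the side picture taken before closing showed all three lying flat in the well, with no cream bar left on the tray. They are under the lid now, so they were not seen again.
- **Lid:** touching its plate front and rear with the shut fingers met it at about 39.5 mm both times, where 39 mm means home. In the top view it measured within about 1–2 mm of the pocket's centre.
- **Tongs:** the picture after release showed them upright in the stand. The final network points put them within about 1 cm of its middle.
- **Mortar and bottle:** each reads within about 2 cm of its first reading, in line with the spread of the networks' readings.

**Checks that disagreed or failed:**
- The side-camera fit could not settle how high the lid sits.
- The network points for the lid and handle were scattered by about 1 cm.
- The force reading stayed near zero when I touched the lid, so contact there was judged from the tool stopping.
- A last look at the final scene was refused, because all 16 picture views were used.

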